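Hold the badge press's swing arm over its spindle

TASK

We are refitting the swing arm of the badge press. First turn the square parts cup, which stands mouth-down, mouth-up and leave it standing on the bench, ready for the screws; then take the swing arm across its bar at its balance point, lift it, and hold it level above the press base, about four centimetres clear of the spindle, with its bored hub straight over the spindle and its round die over the seat on the nose. Do not bump the press or disturb the other things on the bench, and finish while still holding the arm there, steady: do not lower it or let go.

Things in the scene. Friction and masses are not known exactly. Their poses are not given: they have to be found in the camera images.
- cup_center (a point): centre of the square white plastic parts cup: straight-sided, 46 x 46 mm outside, 50 mm tall, 3 mm walls, 70 g, one end open, grey lip at the mouth. It starts standing mouth-down. Point: 25 mm from either end, 23 mm from each side. x and y are square to the flat sides; z points from the mouth to the closed end (up at the start, down when the job is done). It lies stably on a flat side.
- swing_balance (a point): balance point of the swing arm, in the middle of the bar's section, 19 mm above the part's underside, 70 mm from the die's centre and 100 mm from the hub's. x runs along the bar from hub to die, y across the bar, z up as it lies. The bar is clear to grip 40 mm either way of it; a grip more than 22 mm from it along the bar is not at the balance point.
- swing_hub (a point): centre of the swing arm's bored hub, at its underside (100 mm along -x from the balance point and 19 mm below it)
- swing_die (a point): centre of the swing arm's round die, at its underside (70 mm along +x from the balance point and 19 mm below it)
- spindle_top (a point): top of the upright steel spindle (16 mm diameter, top 110 mm above the bench) on the column at the rear of the white press base, which is fixed to the bench (foot plate 250 x 76 mm, 18 mm thick). Its -x axis points along the foot to the nose; z up.
- seat_top (a point): top centre of the round seat (54 mm disc on a black pillar, 68 mm above the bench) on the nose of the press base, 170 mm from the spindle along the base's -x
- link: spare link lying on the bench, to be left alone: a straight bar with two equal small eyes (36 mm diameter, 20 mm high), 156 mm long over all; origin under its middle, x along the bar. It and the swing arm may change places.
- tape: roll of tan tape lying flat, 84 mm across, 24 mm high; leave alone; origin under its centre
- screwdriver: screwdriver, 180 mm long, lying across near the robot; leave alone; origin under it
- shells: short stack of metal badge shells, 58 mm across, 20 mm high; leave alone; origin under its centre
- wrench: wrench, 160 mm long, lying beside the press; leave alone; origin under it
- pot: round glass pot standing mouth-up, 72 mm across, 55 mm high; leave alone; origin under its centre
- cup: the same cup as cup_center; origin at the centre of its mouth
- swing: swing arm, a loose dark steel casting, 0.45 to 0.75 kg: a bar 14 mm wide and 18 mm deep (10 to 28 mm above the bench as it lies) joins a solid round die (52 mm diameter, 30 mm high, black top) to a bored hub (40 mm diameter, 36 mm high, 18 mm bore), centres 170 mm apart. A small lug stands on the bar's +y side, 38 mm from the hub centre. Origin on the underside, under the balance point.
- press: the press base; origin on the bench under the spindle
Not all that is in view belongs to the job. Leave any green or pink look-alike of the swing alone.

How it is judged (in metres and radians):
On the way, in this order (a step that is already met when the one before it is completed fails the run):
1. the cup stands mouth-up on the bench, let go, with the swing arm still lying on the bench (angle between cup_center's own z axis and vertical above 3.04 rad and height (world z) of cup_center between 0.02 and 0.03 m and contact force between cup and the fingers below 0.2 N and linear speed of cup below 0.03 m/s and height (world z) of swing_balance below 0.03 m), for 0.3 s.
2. the swing arm is lifted clear of the bench in the fingers (height (world z) of swing_balance above 0.08 m and contact force between swing and the fingers above 1 N), for 0.1 s.
At the end, for the whole second after the job is handed in: Still held within 22 mm of the balance point along the bar, level within 7 deg, at rest; hub within 12 mm of the spindle axis, die within 20 mm of the seat axis, hub underside 15 to 75 mm above the spindle top, press untouched; cup upright, mouth-up on the bench, let go, at rest (angle between cup_center's own z axis and vertical above 3.04 rad and height (world z) of cup_center between 0.02 and 0.03 m and contact force between cup and the fingers below 0.2 N and linear speed of each of cup, swing below 0.03 m/s and angle between swing's own z axis and vertical below 0.12 rad and horizontal distance between swing_hub and spindle_top below 0.012 m and horizontal distance between swing_die and seat_top below 0.02 m and height (world z) of swing_hub between 0.125 and 0.185 m and contact force between swing and the fingers above 1 N and contact force between swing and press below 0.1 N and x of the grasp point in the frame of swing between -0.022 and 0.022 m and angular speed of swing below 0.2 rad/s); the arm keeps its last pose, push and grip.
It fails at once if the swing arm or the robot bumps the press (over 4 N) (contact force between any of swing, the arm, the fingers and press above 4 N).
It fails at once if another thing on the bench is moved by more than 30 mm (distance of any of link, tape, screwdriver, shells, wrench, pot from where it was at the start of the episode above 0.03 m).
It also fails if it takes over 72 s, if anything falls off the work surface, if the arm or the gripper's body presses on something with over 40 N, if the wrist force passes 120 N, or if a joint passes its speed limit or range.

ROBOT

A 6-joint arm with a two-finger parallel gripper is mounted at the origin on the work surface. World frame = base frame: x ahead of the robot, y to its left, z up, the work surface at z = 0. Lengths are in m, angles in degrees, forces in N, time in s.
With the tool pointing down it reaches from about 0.3 to 0.75 m from the base axis. Payload 8.5 kg.
Tool frame: the origin (TCP) lies midway between the tips of the shut fingers; the grasp point (between the pads) lies 19 mm behind it (env.grip_depth is the distance from the TCP to the grasp point, in m); x points along the fingers, y is the direction in which the jaws open and shut, and the axes are right-handed (so a half turn about x gives the same grasp; the last joint's range is limited). The gripper opens to 85 mm and grips with 20 to 120 N. Pads are 22 mm wide; open, the fingers measure 114 mm over their backs; the gripper's body (76 mm by 85 mm) begins 54 mm behind the grasp point. The pads swing forward as they close: fully open they stand 13 mm farther back than shut.
Start: joints at [-89.055, 21.807, 74.336, -0, 83.858, -12.336], TCP at [0.126, -0.535, 0.231] pointing down, gripper open.
Joint ranges: [-178.18, 178.18], [-50.72, 133.34], [12.68, 142.11], [-81.47, 261.47], [9.98, 163.14], [-165.26, 165.26]. Speed limits (degrees/s): [136.94, 136.94, 180, 180, 180, 180].

INTERFACE

Orientations are given as a 3x3 rotation matrix whose columns are the frame's x, y, z axes.
In Python, from rig import env gives the robot as it stands.
- The arm moves only by the tool play_rows, never from a script. Its arguments are lists of equal length, an entry for each row: "travel": the shift along the world's x, y, z in cm, a list of three; "rotation": the turn, a rotation vector about the world's x, y, z in rad, a list of three; "claw": the finger opening in cm, from 0 to 8.54. A call has 1 to 12 rows; each row shifts and turns the pose as measured when the row begins; what a row does not reach is not made up. A row lasts 1/12 s, in which the tool goes at most 41.7 mm and 7.16 degrees, less where a joint would pass 70% of its speed; a pose out of reach is approached as far as the arm can. A call is refused whole if a number of a shift passes 4.17 or a number of a turn 0.125, either way. A call with a gripper value outside its range is refused whole. The fingers move at their own pace and stop on an object; "squeeze" is the grip in N (left out, the last holds). Time passes only in rows, so rows that do not move let the fingers close. It gives the time, the measured TCP pose, the force and the opening at its end, in the units of the state.
- env.observe(): the state, without advancing time (a new reading comes with each control period).
- env.get_image(name): name is "scene" or "top" or "wrist"; returns the picture (420x560x3 uint8, red, green, blue); there is no depth.
- env.camera_info(name): a dict with "vertical_fov" (degrees; the focal length in pixels is half the picture's height over the tangent of half this angle, whatever the lens; pixels are square), "cx", "cy" (the principal point, pixels), "eye" and "rotation" of the camera in the world. Camera axes: x right, y down, z forward; pixel columns grow to the right and rows downward; lengths in m; the calibration is good to about 2 mm. A picture is of the moment at which its call begins: read the wrist's pose just before it. camera_info takes no time and is no camera call; for the wrist camera it gives the pose at the moment of the call.
- env.close_job(): hands the job in, once; it reports no verdict.
The state is a dict: "time_s": time; "q": joint angles; "qvel": joint speeds; "joint_efforts": joint torques, N m; "position": TCP position; "tool_rot": TCP orientation; "ft_force": force on the tool from outside, world axes, zero at the start; "wrist_torque": the same for the moment, N m; "grip_width": finger opening in m.
Only numpy, scipy, OpenCV 4.12 (cv2) and the standard library are available. Lean on these libraries where they do the work, as an engineer would, in place of code of your own. Each camera call takes 0.05 s, during which the arm holds its last target.

## Working session

There is one attempt and no reset: what is moved stays moved. The work goes in short steps, Python scripts to look and compute and a tool call to move; the robot and the scene stay as the last step left them, time stands still between calls to the robot, and variables do not carry over. Pictures are saved under pics/ and viewed, and the job is handed in when it is done.

Besides the shell and the picture viewer there is one more tool, called after "Emit:" by a JSON object that holds its "method" and its "body", one argument or row to a line. play_rows: Moves the arm, as the interface text tells. Its arguments: {"type":"object","properties":{"travel":{"type":"array","items":{"type":"array","items":{"type":"number"}}},"rotation":{"type":"array","items":{"type":"array","items":{"type":"number"}}},"claw":{"type":"array","items":{"type":"number"}},"squeeze":{"type":"number"}},"required":["travel","rotation","claw"]}

```bash
ls; mkdir -p pics
python3 - <<'E'
from rig import env
import cv2
print(env.observe())
for n in ["scene","top","wrist"]:
    print(n,env.camera_info(n))
    cv2.imwrite(f"pics/{n}0.png",cv2.cvtColor(env.get_image(n),cv2.COLOR_RGB2BGR))
E
```

```text
pics
{'time_s': 0.0, 'q': array([-8.90553545e+01,  2.18417328e+01,  7.43876813e+01, -2.14571754e-03,
        8.38583100e+01, -1.23333694e+01]), 'qvel': array([ 0.09817219,  0.09496556,  0.07103782, -0.01820901, -0.02456475,
        0.04130084]), 'joint_efforts': array([-8.93017459e-04, -4.48459554e+01, -2.31277835e+01, -2.61036421e-04,
        4.77577050e-03,  8.60252499e-06]), 'position': array([ 0.12632737, -0.53497278,  0.23068759]), 'tool_rot': array([[-6.24717798e-05,  2.29680179e-01, -9.73266156e-01],
       [ 1.53025282e-03, -9.73264997e-01, -2.29680004e-01],
       [-9.99998827e-01, -1.50369180e-03, -2.90667146e-04]]), 'ft_force': array([ 1.22839269, -0.13578129, -0.17217038]), 'wrist_torque': array([-0.00867416, -0.03559831, -0.00478531]), 'grip_width': 0.08522231812945207}
scene {'vertical_fov': 54.311973343428534, 'cx': 284.82972131954614, 'cy': 209.17979468934757, 'eye': array([1.14338541, 0.69506498, 1.08024764]), 'rotation': array([[-0.74215151,  0.4771164 , -0.47071337],
       [ 0.67005818,  0.54417735, -0.50486934],
       [ 0.01527012, -0.69009489, -0.72355778]])}
top {'vertical_fov': 46.66336667169885, 'cx': 280.3650363342483, 'cy': 218.83556945559147, 'eye': array([ 0.4087588 , -0.01190158,  1.39782022]), 'rotation': array([[ 0.02335242, -0.99685749,  0.0756955 ],
       [-0.9997103 , -0.02284346,  0.00758277],
       [-0.00582979, -0.07585064, -0.99710215]])}
wrist {'vertical_fov': 59.38460415711501, 'cx': 274.88751301794736, 'cy': 207.64209703792528, 'eye': array([ 0.20414776, -0.51646924,  0.37380942]), 'rotation': array([[ 0.23111521, -0.9236937 , -0.30557439],
       [-0.97292578, -0.21906805, -0.07365202],
       [ 0.00109032,  0.3143233 , -0.94931537]])}
```

View pics/top0.png

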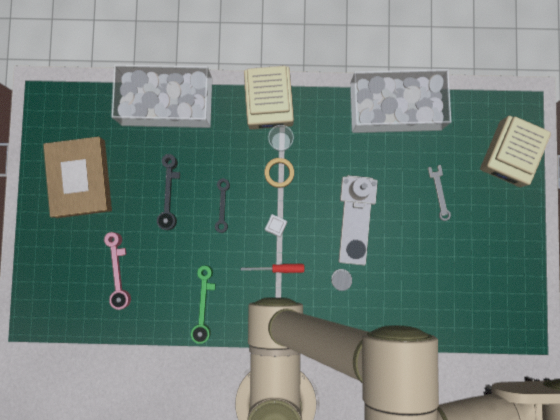

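View pics/scene0.png

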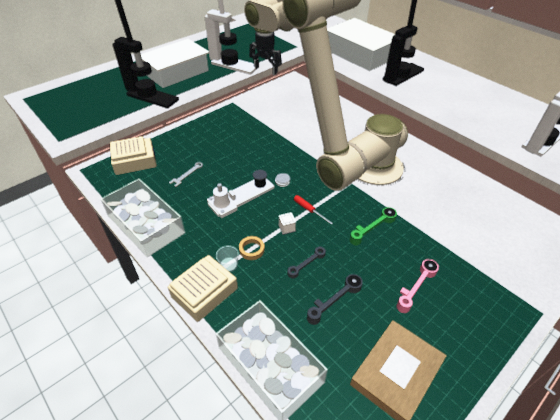

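View pics/wrist0.png

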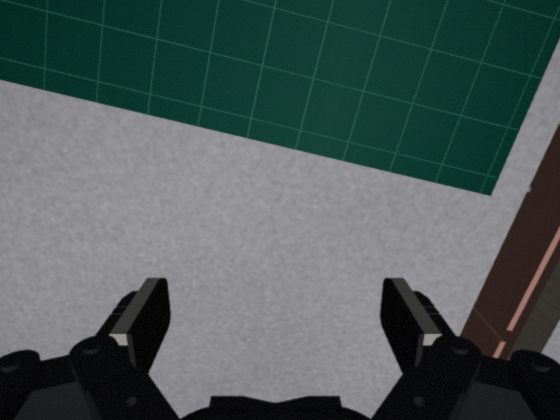

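```bash
cat > h.py <<'E'
import numpy as np,cv2
from rig import env
def K(c): 
    return 210/np.tan(np.radians(c["vertical_fov"]/2))
def ray(c,u,v):
    f=K(c);d=c["rotation"]@np.array([(u-c["cx"])/f,(v-c["cy"])/f,1]);return c["eye"],d
def onz(c,u,v,z):
    e,d=ray(c,u,v);return e+d*(z-e[2])/d[2]
def proj(c,p):
    q=c["rotation"].T@(np.array(p)-c["eye"]);return K(c)*q[0]/q[2]+c["cx"],K(c)*q[1]/q[2]+c["cy"]
def snap(n,fn=None):
    c=env.camera_info(n);im=cv2.cvtColor(env.get_image(n),cv2.COLOR_RGB2BGR)
    if fn: cv2.imwrite(f"pics/{fn}.png",im)
    return c,im
def crop(im,x0,y0,x1,y1,s,fn):
    cv2.imwrite(f"pics/{fn}.png",cv2.resize(im[y0:y1,x0:x1],None,fx=s,fy=s,interpolation=cv2.INTER_CUBIC))
E
python3 - <<'E'
from h import *
a=cv2.imread("pics/top0.png")
crop(a,140,140,300,250,5,"c1"); crop(a,320,160,460,300,4,"c2")
E
```

```text
(no output)
```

View pics/c1.png

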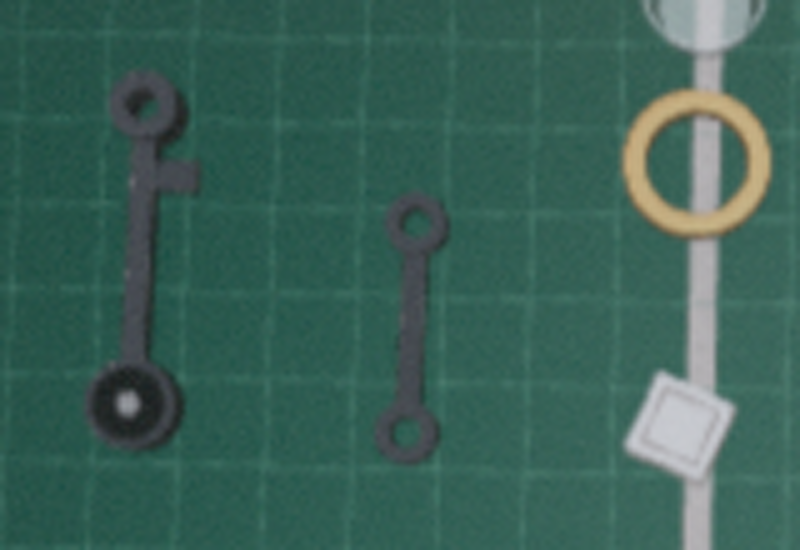

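View pics/c2.png

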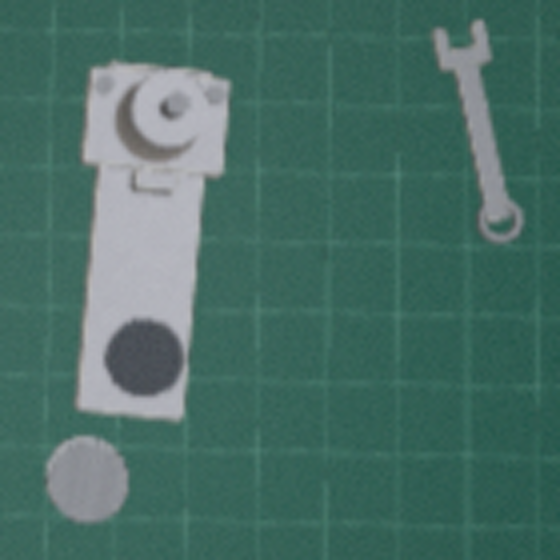

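Run:
```python
from h import *
a=cv2.imread("pics/top0.png");c=env.camera_info("top")
g=cv2.cvtColor(a,cv2.COLOR_BGR2HSV).astype(int)
b=a.astype(int)
# dark parts: not green
sat=(b[...,1]-b[...,2])
m=((sat<12)).astype(np.uint8)*255
def blob(m,x0,y0,x1,y1):
    k=np.zeros_like(m);k[y0:y1,x0:x1]=m[y0:y1,x0:x1]
    cs,_=cv2.findContours(k,cv2.RETR_EXTERNAL,cv2.CHAIN_APPROX_NONE)
    return max(cs,key=cv2.contourArea)
for nm,box,z in [("hub",(155,150,180,172),.036),("die",(152,210,180,235),.03),("shells",(325,265,360,295),.02),("tape",(255,155,272+30,190),.024)]:
    ct=blob(m,*box);(x,y),r=cv2.minEnclosingCircle(ct);print(nm,x,y,r,onz(c,x,y,z))
w=((b.min(2)>150)).astype(np.uint8)*255
ct=blob(w,262,212,290,238);print("cup",cv2.minAreaRect(ct),onz(c,*cv2.minAreaRect(ct)[0],.05))
bx=cv2.boxPoints(cv2.minAreaRect(ct));print([onz(c,*p,.05).round(4) for p in bx])
print("spin",onz(c,364,185.75,.110)); 
d=((b.max(2)<100)&(sat<12)).astype(np.uint8)*255
ct=blob(d,340,235,372,262);(x,y),r=cv2.minEnclosingCircle(ct);print("seat",x,y,r,onz(c,x,y,.068))
for p in [(343.5,178),(376.5,180),(340,262.5),(366,264)]: print(onz(c,*p,.018))
s=cv2.imread("pics/scene0.png"); crop(s,190,150,390,330,4,"c3")
```

```text
hub 168.5 163.0 8.381627082824707 [0.66351655 0.31907801 0.036     ]
die 166.6052703857422 219.73684692382812 9.868372917175293 [0.50269618 0.31928052 0.03      ]
shells 341.3085021972656 279.1170349121094 10.549991607666016 [ 0.3474672  -0.17657747  0.02      ]
tape 280.5 172.0 17.182939529418945 [0.64692889 0.00128843 0.024     ]
cup ((277.1853332519531, 223.43167114257812), (18.29887580871582, 24.794275283813477), 24.77513885498047) [0.49809198 0.00686953 0.05      ]
[array([0.4766, 0.0438, 0.05  ]), array([0.5399, 0.0165, 0.05  ]), array([ 0.5196, -0.0301,  0.05  ]), array([ 0.4564, -0.0027,  0.05  ])]
spin [ 0.59999448 -0.22278143  0.11      ]
seat 355.5 249.0 9.013978004455566 [ 0.4320191 -0.2083296  0.068    ]
[ 0.63467056 -0.17909221  0.018     ]
[ 0.63101613 -0.2733347   0.018     ]
[ 0.39386249 -0.17248298  0.018     ]
[ 0.39136651 -0.24577789  0.018     ]
```

View pics/c3.png

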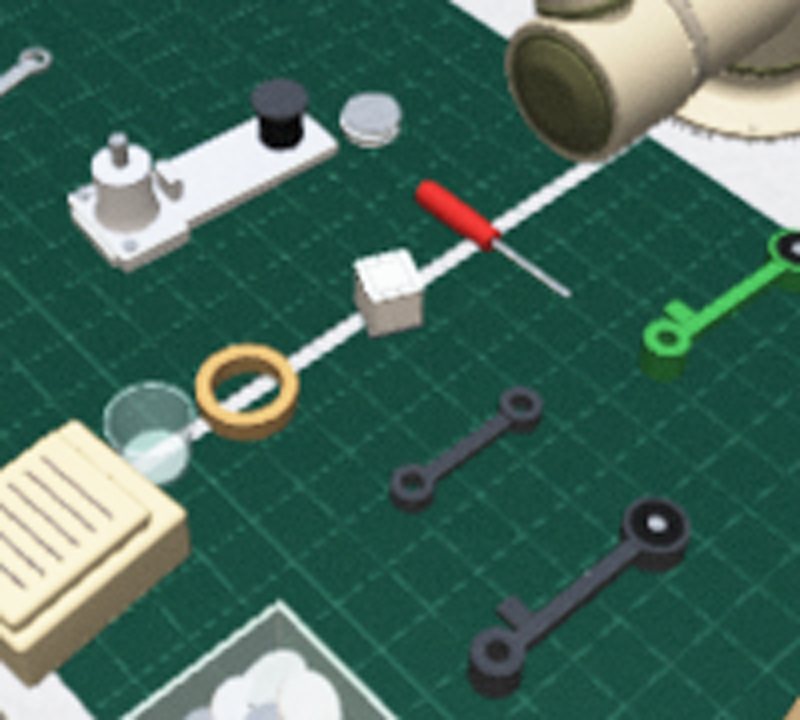

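Emit:
{"method": "play_rows", "body": {
  "travel": [
    [2.2,3.4,0.3],
    [2.2,3.4,0.3],
    [2.2,3.4,0.3],
    [2.2,3.4,0.3],
    [2.2,3.4,0.3],
    [2.2,3.4,0.3],
    [2.2,3.4,0.3],
    [2.2,3.4,0.3],
    [2.2,3.4,0.3],
    [2.2,3.4,0.3],
    [2.2,3.4,0.3],
    [2.2,3.4,0.3]
  ],
  "rotation": [
    [0,0,0],
    [0,0,0],
    [0,0,0],
    [0,0,0],
    [0,0,0],
    [0,0,0],
    [0,0,0],
    [0,0,0],
    [0,0,0],
    [0,0,0],
    [0,0,0],
    [0,0,0]
  ],
  "claw": [8.5,8.5,8.5,8.5,8.5,8.5,8.5,8.5,8.5,8.5,8.5,8.5],
  "squeeze": 40
}}

```text
time_s: 1.15
position: [0.3889, -0.1166, 0.2638]
tool_rot: [[-0.001, 0.216, -0.976], [0.006, -0.976, -0.216], [-1.0, -0.006, -0.0]]
ft_force: [0.6, -1.3, 0.0]
grip_width: 0.0852
```

```bash
cat > lg.py <<'E'
import json,numpy as np,os
from rig import env
def log():
    o=env.observe(); L=json.load(open("log.json")) if os.path.exists("log.json") else []
    L.append(dict(q=list(o["q"]),p=list(o["position"]),R=np.array(o["tool_rot"]).tolist())); json.dump(L,open("log.json","w"))
    print("t",round(o["time_s"],2),"q",o["q"].round(1),"p",o["position"].round(4),"g",round(o["grip_width"],4),"F",o["ft_force"].round(1));print(np.array(o["tool_rot"]).round(3))
E
python3 -c "
from lg import *
json.dump([dict(q=[-89.0553545,21.8417328,74.3876813,-.00214571754,83.85831,-12.3333694],p=[0.12632737,-0.53497278,0.23068759],R=[[-6.24717798e-05,2.29680179e-01,-9.73266156e-01],[1.53025282e-03,-9.73264997e-01,-2.29680004e-01],[-9.99998827e-01,-1.50369180e-03,-2.90667146e-04]])],open('log.json','w'))
log()"
```

```text
t 1.15 q [-33.7   5.7  91.1   0.3  83.5  43.8] p [ 0.3889 -0.1166  0.2638] g 0.0852 F [ 0.6 -1.3  0. ]
[[-0.001  0.216 -0.976]
 [ 0.006 -0.976 -0.216]
 [-1.    -0.006 -0.   ]]
```

Emit:
{"method": "play_rows", "body": {
  "travel": [
    [1.8,2.1,0],
    [1.8,2.1,0],
    [1.8,2.1,0],
    [1.8,2.1,0],
    [1.8,2.1,0],
    [1.8,2.1,0],
    [0,0,0]
  ],
  "rotation": [
    [0,0,-0.111],
    [0,0,-0.111],
    [0,0,-0.111],
    [0,0,-0.111],
    [0,0,-0.111],
    [0,0,-0.111],
    [0,0,0]
  ],
  "claw": [8.5,8.5,8.5,8.5,8.5,8.5,8.5]
}}

```text
time_s: 1.73
position: [0.5024, 0.0236, 0.2636]
tool_rot: [[0.003, -0.455, -0.89], [0.005, -0.89, 0.455], [-1.0, -0.006, -0.0]]
ft_force: [-0.7, -0.6, 0.3]
grip_width: 0.0852
```

Run:
```python
from lg import *
log()
from h import *
c,im=snap("wrist","w1"); print(c["eye"],c["rotation"])
```

```text
t 1.73 q [-11.   15.7  78.2   0.3  86.1 106.1] p [0.5024 0.0236 0.2636] g 0.0852 F [-0.7 -0.6  0.3]
[[ 0.003 -0.455 -0.89 ]
 [ 0.005 -0.89   0.455]
 [-1.    -0.006 -0.   ]]
[ 0.5730247  -0.01378786  0.40666685] [[-0.45391674 -0.84700606 -0.27665923]
 [-0.89103236  0.42988309  0.1458145 ]
 [-0.00457464  0.31269997 -0.94984094]]
```

View pics/w1.png

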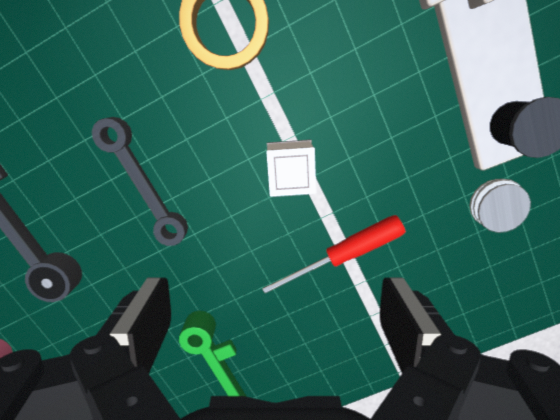

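Emit:
{"method": "play_rows", "body": {
  "travel": [
    [0,0,0],
    [0,0,0],
    [0,0,0],
    [0,0,0],
    [0,0,0],
    [0,0,0]
  ],
  "rotation": [
    [-0.053,-0.106,0],
    [-0.053,-0.106,0],
    [-0.053,-0.106,0],
    [-0.053,-0.106,0],
    [-0.053,-0.106,0],
    [0,0,0]
  ],
  "claw": [8.5,8.5,8.5,8.5,8.5,8.5]
}}

```text
time_s: 2.28
position: [0.4989, 0.0189, 0.2623]
tool_rot: [[0.519, -0.437, -0.735], [-0.254, -0.899, 0.356], [-0.816, 0.002, -0.577]]
ft_force: [0.2, 0.2, -1.8]
grip_width: 0.0854
```

Run:
```python
from lg import *
log()
from h import *
im=cv2.imread("pics/w1.png")
c=dict(vertical_fov=59.38460415711501,cx=274.88751301794736,cy=207.64209703792528,eye=np.array([ 0.5730247,-0.01378786,0.40666685]),rotation=np.array([[-0.45391674,-0.84700606,-0.27665923],[-0.89103236,0.42988309,0.1458145],[-0.00457464,0.31269997,-0.94984094]]))
P=np.array([onz(c,*p,.05) for p in [(267.5,148),(314.5,148),(316,193.5),(270,196)]])
print(P.round(4),P.mean(0).round(4),[np.degrees(np.arctan2(*(P[i]-P[j])[[1,0]])).round(1) for i,j in [(1,0),(2,3),(1,2),(0,3)]])
```

```text
t 2.28 q [ -5.3   4.8 100.6 -17.7  42.5 120.3] p [0.4989 0.0189 0.2623] g 0.0854 F [ 0.2  0.2 -1.8]
[[ 0.519 -0.437 -0.735]
 [-0.254 -0.899  0.356]
 [-0.816  0.002 -0.577]]
[[ 0.5265  0.0198  0.05  ]
 [ 0.5059 -0.0208  0.05  ]
 [ 0.4638 -0.0027  0.05  ]
 [ 0.4824  0.0397  0.05  ]] [0.4947 0.009  0.05  ] [np.float64(-117.0), np.float64(-113.7), np.float64(-23.2), np.float64(-24.4)]
```

```bash
cat > kin.py <<'E'
import json,numpy as np
from scipy.spatial.transform import Rotation as Ro
from scipy.optimize import least_squares
def rz(a):return Ro.from_euler("z",a,degrees=True).as_matrix()
def ry(a):return Ro.from_euler("y",a,degrees=True).as_matrix()
def chain(q):
    A=rz(q[0]);B=A@ry(q[1]);C=B@ry(q[2]);D=C@rz(q[3]);E=D@ry(q[4]);F=E@rz(q[5]);return A,B,C,D,E,F
if __name__=="__main__":
    L=json.load(open("log.json"))
    for s in L:
        F=chain(s["q"])[5]; R=np.array(s["R"])
        print("d",F[:,2].round(3),R[:,0].round(3), (F.T@R).round(2).tolist())
E
python3 kin.py
```

```text
d [-0.     0.002 -1.   ] [-0.     0.002 -1.   ] [[0.0, -1.0, 0.0], [0.0, -0.0, -1.0], [1.0, 0.0, 0.0]]
d [-0.001  0.006 -1.   ] [-0.001  0.006 -1.   ] [[-0.0, -1.0, -0.0], [0.0, 0.0, -1.0], [1.0, -0.0, 0.0]]
d [ 0.003  0.005 -1.   ] [ 0.003  0.005 -1.   ] [[0.0, -1.0, -0.0], [0.0, 0.0, -1.0], [1.0, 0.0, 0.0]]
d [ 0.519 -0.254 -0.816] [ 0.519 -0.254 -0.816] [[0.0, -1.0, -0.0], [0.0, -0.0, -1.0], [1.0, 0.0, 0.0]]
```

```bash
cat > fit.py <<'E'
from kin import *
def rows(q):
    A,B,C,D,E,F=chain(q)
    return np.stack([A[:,2],A[:,0],A[:,1],B[:,2],C[:,2],C[:,0],D[:,1],D[:,0]*0+E[:,0],F[:,2]],1)
L=json.load(open("log.json"))
M=np.vstack([rows(s["q"]) for s in L]);y=np.hstack([s["p"] for s in L])
for drop in [[],[1,5,7],[1,5,7,2],[1,5,7,6],[1,7,6],[5,7,6],[1,5,6]]:
    k=[i for i in range(9) if i not in drop]
    x,_,r,sv=np.linalg.lstsq(M[:,k],y,rcond=1e-6)
    print(drop,dict(zip(np.array("h a1 latA a2 a3 e latD offE L".split())[k],x.round(4))),"res mm",(abs(M[:,k]@x-y).max()*1e3).round(2),sv.round(4)[-2:])
E
python3 fit.py
```

```text
[] {np.str_('h'): np.float64(0.1301), np.str_('a1'): np.float64(-0.0), np.str_('latA'): np.float64(0.1175), np.str_('a2'): np.float64(0.5371), np.str_('a3'): np.float64(0.3508), np.str_('e'): np.float64(0.103), np.str_('latD'): np.float64(0.0), np.str_('offE'): np.float64(-0.0), np.str_('L'): np.float64(0.2575)} res mm 0.0 [0.0241 0.0021]
[1, 5, 7] {np.str_('h'): np.float64(-0.0134), np.str_('latA'): np.float64(0.1263), np.str_('a2'): np.float64(0.5532), np.str_('a3'): np.float64(0.336), np.str_('latD'): np.float64(-0.0102), np.str_('L'): np.float64(0.2329)} res mm 4.0 [0.1815 0.1419]
[1, 5, 7, 2] {np.str_('h'): np.float64(-0.0128), np.str_('a2'): np.float64(0.5987), np.str_('a3'): np.float64(0.3228), np.str_('latD'): np.float64(0.118), np.str_('L'): np.float64(0.2724)} res mm 21.46 [0.4038 0.17  ]
[1, 5, 7, 6] {np.str_('h'): np.float64(-0.0134), np.str_('latA'): np.float64(0.1165), np.str_('a2'): np.float64(0.5569), np.str_('a3'): np.float64(0.3349), np.str_('L'): np.float64(0.2362)} res mm 3.86 [0.4116 0.1703]
[1, 7, 6] {np.str_('h'): np.float64(0.1301), np.str_('latA'): np.float64(0.1175), np.str_('a2'): np.float64(0.5371), np.str_('a3'): np.float64(0.3508), np.str_('e'): np.float64(0.103), np.str_('L'): np.float64(0.2575)} res mm 0.0 [0.2132 0.0411]
[5, 7, 6] {np.str_('h'): np.float64(-0.0151), np.str_('a1'): np.float64(0.0246), np.str_('latA'): np.float64(0.1162), np.str_('a2'): np.float64(0.5509), np.str_('a3'): np.float64(0.3119), np.str_('L'): np.float64(0.2317)} res mm 3.86 [0.1703 0.089 ]
[1, 5, 6] {np.str_('h'): np.float64(-0.0111), np.str_('latA'): np.float64(0.1162), np.str_('a2'): np.float64(0.5526), np.str_('a3'): np.float64(0.3318), np.str_('offE'): np.float64(-0.0043), np.str_('L'): np.float64(0.2352)} res mm 4.02 [0.4028 0.1624]
```

```bash
cat > ik.py <<'E'
from kin import *
X=np.array([.1301,.1175,.5371,.3508,.103,.2575])
import fit as _f
E
sed -i 's/^L=json/if __name__=="__main__":\n  L=json/; ' fit.py
cat > ik.py <<'E'
from kin import *
def cols(q):
    A,B,C,D,E,F=chain(q);return np.stack([A[:,2],A[:,1],B[:,2],C[:,2],C[:,0],F[:,2]],1),F
_L=json.load(open("log.json"))
X=np.linalg.lstsq(np.vstack([cols(s["q"])[0] for s in _L]),np.hstack([s["p"] for s in _L]),rcond=None)[0]
T=np.array([[0,-1,0],[0,0,-1],[1,0,0]],float)
def fk(q):
    M,F=cols(q);return M@X,F@T
lo=np.array([-178.18,-50.72,12.68,-81.47,9.98,-165.26])+1;hi=np.array([178.18,133.34,142.11,261.47,163.14,165.26])-1
def ik(p,R,q0):
    def f(q):
        a,b=fk(q);return np.r_[(a-p)*10,(b-R).ravel()]
    r=least_squares(f,np.clip(q0,lo+.01,hi-.01),bounds=(lo,hi),x_scale=50);return r.x,np.linalg.norm(r.fun)
def frame(hd,below,s,):
    h=np.radians(hd);b=np.radians(below);k=np.array([np.cos(h),np.sin(h),0]);l=np.array([-np.sin(h),np.cos(h),0])
    d=np.cos(b)*k-np.sin(b)*np.array([0,0,1.]);y=s*l
    return np.stack([d,y,np.cross(d,y)],1)
GD=.019
def tcp(g,R):return np.array(g)+GD*R[:,0]
def sols(p,R,n=24,seed=0):
    rng=np.random.default_rng(seed);S=[]
    for _ in range(n):
        q,e=ik(p,R,rng.uniform(lo,hi))
        if e<1e-3 and not any(np.abs(q-t).max()<2 for t in S):S.append(q)
    return S
E
python3 - <<'E'
from ik import *
from rig import env
print(X,env.grip_depth)
C=[.495,.009,.027]
for a in (35,45):
  for hd in (-24.5,65.5,155.5,-114.5):
    for s in (1,-1):
      R=frame(hd,a,s);print("G1",a,hd,s,[t.round().astype(int).tolist() for t in sols(tcp(C,R),R,12)])
E
```

```text
[0.13009996 0.1175     0.53710002 0.3508     0.10299998 0.2575    ] 0.0187
G1 35 -24.5 1 [[-5, 43, 130, 202, 48, 87]]
G1 35 -24.5 -1 [[-5, 43, 130, 202, 48, -93]]
G1 35 65.5 1 [[-37, 43, 110, 62, 65, 119]]
G1 35 65.5 -1 [[-37, 43, 110, 62, 65, -61]]
G1 35 155.5 1 [[-16, 54, 70, 7, 110, 97]]
G1 35 155.5 -1 [[-16, 54, 70, 7, 110, -83]]
G1 35 -114.5 1 [[7, 50, 84, -45, 85, 51]]
G1 35 -114.5 -1 [[7, 50, 84, -45, 85, -129]]
G1 45 -24.5 1 [[-7, 37, 125, 207, 28, 79]]
G1 45 -24.5 -1 [[-7, 37, 125, 207, 28, -101]]
G1 45 65.5 1 [[-34, 39, 110, 56, 57, 128]]
G1 45 65.5 -1 [[-34, 39, 110, 56, 57, -52]]
G1 45 155.5 1 [[-16, 50, 75, 6, 100, 97]]
G1 45 155.5 -1 [[-16, 50, 75, 6, 100, -83]]
G1 45 -114.5 1 [[5, 46, 86, -39, 78, 48]]
G1 45 -114.5 -1 [[5, 46, 86, -39, 78, -132]]
```

```bash
cat > plan.py <<'E'
from ik import *
from rig import env
def cur():
    o=env.observe();return np.array(o["position"]),np.array(o["tool_rot"]),np.array(o["q"])
def delta(p0,R0,p1,R1):
    rv=Ro.from_matrix(R1@R0.T).as_rotvec();th=np.linalg.norm(rv)
    dp=(p1-p0)*100
    n=max(np.linalg.norm(dp)/4.0,th/.118,np.abs(dp).max()/4.1)
    alt=rv*(1-2*np.pi/th) if th>1 else None
    print("dp cm",dp.round(2),"rv",rv.round(3),"deg",np.degrees(th).round(1),"alt",None if alt is None else alt.round(3),"minrows",round(n,2))
def track(p0,R0,p1,R1,q,n=12,alt=False):
    rv=Ro.from_matrix(R1@R0.T).as_rotvec()
    if alt: rv=rv*(1-2*np.pi/np.linalg.norm(rv))
    for i in range(1,n+1):
        q1,e=ik(p0+(p1-p0)*i/n,Ro.from_rotvec(rv*i/n).as_matrix()@R0,q)
        if e>1e-3 or np.abs(q1-q).max()>60/n*6: print("  bad",i,e,q1.round())
        q=q1
    print(" ->",q.round(1));return q
E
python3 - <<'E'
from plan import *
GDc=.014
C=np.array([.495,.009,.027]);H=155.5
p0,R0,q0=cur()
RV=frame(H,88,-1)
pV=np.array([.56,-.02,.24])
print("spin",end=" ");delta(p0,R0,pV,RV);q=track(p0,R0,pV,RV,q0);track(p0,R0,pV,RV,q0,alt=True)
R1=frame(H,35,-1);g=C+GDc*R1[:,0];pre=g-.09*R1[:,0]
delta(pV,RV,pre,R1);q=track(pV,RV,pre,R1,q)
delta(pre,R1,g,R1);q=track(pre,R1,g,R1,q)
E
```

```text
spin dp cm [ 6.11 -3.89 -2.23] rv [ 0.807 -0.383 -2.988] deg 178.7 alt [-0.819  0.389  3.032] minrows 26.43
  bad 3 0.13894445048837206 [ -3.  11.  91. -23.  58. 164.]
  bad 4 0.3645045910962891 [ -7.  11.  89. -14.  62. 164.]
  bad 5 0.5962966185604656 [-12.  11.  88.  -5.  62. 164.]
  bad 6 0.8221049178664962 [-17.  10.  91.   5.  59. 164.]
  bad 7 1.0271063246450336 [-22.   9.  96.  18.  52. 164.]
  bad 8 1.1957201488181648 [-26.   8. 104.  33.  41. 164.]
  bad 9 1.3114394005725758 [-24.   8. 113.  55.  22. 164.]
  bad 10 1.3645491134186365 [-20.  10. 116.  77.  11. 164.]
  bad 11 1.3934285961273656 [-20.  11. 116.  93.  11. 164.]
  bad 12 1.4022677208488303 [-20.  12. 117. 110.  11. 164.]
 -> [-19.5  12.2 116.9 110.4  11.  164.3]
 -> [-14.3  23.4  70.4   0.4  88.2 -79.8]
dp cm [ -0.83   0.32 -16.94] rv [0.384 0.842 0.   ] deg 53.0 alt None minrows 7.84
  bad 1 1.4584739113212248 [-19.  14. 117. 111.  11. 164.]
  bad 2 1.5141421405837607 [-19.  15. 118. 111.  11. 164.]
  bad 3 1.569259212237953 [-19.  16. 118. 111.  11. 164.]
  bad 4 1.6238144658747358 [-19.  18. 118. 111.  11. 16
[... 635 characters left out ...]
  11. 164.]
  bad 2 2.011148202842892 [-19.  30. 120. 111.  11. 164.]
  bad 3 1.9970734871555045 [-19.  31. 121. 111.  11. 164.]
  bad 4 1.982765824518336 [-19.  31. 122. 111.  11. 164.]
  bad 5 1.9682202435209835 [-19.  31. 122. 111.  11. 164.]
  bad 6 1.9534318077037913 [-19.  31. 123. 112.  11. 164.]
  bad 7 1.9383956340784385 [-19.  32. 123. 112.  11. 164.]
  bad 8 1.923106913416189 [-19.  32. 124. 112.  11. 164.]
  bad 9 1.9075609323761529 [-19.  32. 124. 112.  11. 164.]
  bad 10 1.891753097553715 [-19.  33. 125. 112.  11. 164.]
  bad 11 1.875678961513219 [-19.  33. 125. 112.  11. 164.]
  bad 12 1.8593342508621764 [-19.  34. 126. 112.  11. 164.]
 -> [-18.9  33.7 125.9 111.6  11.  164.3]
```

Emit:
{"method": "play_rows", "body": {
  "travel": [
    [0.23,-0.15,-0.1],
    [0.23,-0.15,-0.1],
    [0.23,-0.15,-0.1],
    [0.23,-0.15,-0.1],
    [0.23,-0.15,-0.1],
    [0.23,-0.15,-0.1],
    [0.23,-0.15,-0.1],
    [0.23,-0.15,-0.1],
    [0.23,-0.15,-0.1],
    [0.23,-0.15,-0.1],
    [0.23,-0.15,-0.1],
    [0.23,-0.15,-0.1]
  ],
  "rotation": [
    [-0.03,0.014,0.113],
    [-0.03,0.014,0.113],
    [-0.03,0.014,0.113],
    [-0.03,0.014,0.113],
    [-0.03,0.014,0.113],
    [-0.03,0.014,0.113],
    [-0.03,0.014,0.113],
    [-0.03,0.014,0.113],
    [-0.03,0.014,0.113],
    [-0.03,0.014,0.113],
    [-0.03,0.014,0.113],
    [-0.03,0.014,0.113]
  ],
  "claw": [8.5,8.5,8.5,8.5,8.5,8.5,8.5,8.5,8.5,8.5,8.5,8.5]
}}

```text
time_s: 3.28
position: [0.5239, -0.0043, 0.2549]
tool_rot: [[0.422, 0.783, -0.456], [0.15, -0.557, -0.817], [-0.894, 0.276, -0.353]]
ft_force: [-0.1, 0.6, 0.1]
grip_width: 0.0853
```

Emit:
{"method": "play_rows", "body": {
  "travel": [
    [0.23,-0.15,-0.1],
    [0.23,-0.15,-0.1],
    [0.23,-0.15,-0.1],
    [0.23,-0.15,-0.1],
    [0.23,-0.15,-0.1],
    [0.23,-0.15,-0.1],
    [0.23,-0.15,-0.1],
    [0.23,-0.15,-0.1],
    [0.23,-0.15,-0.1],
    [0.23,-0.15,-0.1],
    [0.23,-0.15,-0.1],
    [0.23,-0.15,-0.1]
  ],
  "rotation": [
    [-0.03,0.014,0.113],
    [-0.03,0.014,0.113],
    [-0.03,0.014,0.113],
    [-0.03,0.014,0.113],
    [-0.03,0.014,0.113],
    [-0.03,0.014,0.113],
    [-0.03,0.014,0.113],
    [-0.03,0.014,0.113],
    [-0.03,0.014,0.113],
    [-0.03,0.014,0.113],
    [-0.03,0.014,0.113],
    [-0.03,0.014,0.113]
  ],
  "claw": [8.5,8.5,8.5,8.5,8.5,8.5,8.5,8.5,8.5,8.5,8.5,8.5]
}}

```text
time_s: 4.28
position: [0.5531, -0.0341, 0.2499]
tool_rot: [[-0.015, 0.62, 0.785], [0.109, 0.781, -0.615], [-0.994, 0.076, -0.08]]
ft_force: [-0.6, -0.1, 1.0]
grip_width: 0.0847
```

```bash
cat > st1.py <<'E'
from plan import *
from lg import log
log()
GDc=.014
C=np.array([.495,.009,.027]);H=155.5
p0,R0,q0=cur()
R1=frame(H,35,-1);g=C+GDc*R1[:,0];pre=g-.09*R1[:,0]
delta(p0,R0,pre,R1);q=track(p0,R0,pre,R1,q0)
delta(pre,R1,g,R1);q=track(pre,R1,g,R1,q)
E
python3 st1.py
```

```text
t 4.28 q [-18.5  22.2  70.8   5.7  89.8 -70.4] p [ 0.5531 -0.0341  0.2499] g 0.0847 F [-0.6 -0.1  1. ]
[[-0.015  0.62   0.785]
 [ 0.109  0.781 -0.615]
 [-0.994  0.076 -0.08 ]]
dp cm [ -0.14   1.73 -17.94] rv [0.399 0.79  0.261] deg 52.9 alt None minrows 7.82
 -> [-17.   55.9  53.4   7.5 125.2 -81.3]
dp cm [-6.71  3.06 -5.16] rv [0. 0. 0.] deg 0.0 alt None minrows 2.25
 -> [-16.2  54.   69.5   7.3 111.1 -82.5]
```

Emit:
{"method": "play_rows", "body": {
  "travel": [
    [0,0.19,-2.0],
    [0,0.19,-2.0],
    [0,0.19,-2.0],
    [0,0.19,-2.0],
    [0,0.19,-2.0],
    [0,0.19,-2.0],
    [0,0.19,-2.0],
    [0,0.19,-2.0],
    [0,0.19,-1.9]
  ],
  "rotation": [
    [0.044,0.088,0.029],
    [0.044,0.088,0.029],
    [0.044,0.088,0.029],
    [0.044,0.088,0.029],
    [0.044,0.088,0.029],
    [0.044,0.088,0.029],
    [0.044,0.088,0.029],
    [0.044,0.088,0.029],
    [0.044,0.088,0.029]
  ],
  "claw": [8.5,8.5,8.5,8.5,8.5,8.5,8.5,8.5,8.5]
}}

```text
time_s: 5.03
position: [0.5561, -0.0243, 0.0792]
tool_rot: [[-0.76, 0.4, 0.512], [0.363, 0.915, -0.176], [-0.539, 0.052, -0.841]]
ft_force: [0.1, 0.4, -0.8]
grip_width: 0.085
```

```bash
python3 st1.py
python3 - <<'E'
from h import *
c,im=snap("wrist","w2"); print(c["eye"],c["rotation"])
E
```

```text
t 5.03 q [-17.8  56.9  51.    8.4 129.  -84.1] p [ 0.5561 -0.0243  0.0792] g 0.085 F [ 0.1  0.4 -0.8]
[[-0.76   0.4    0.512]
 [ 0.363  0.915 -0.176]
 [-0.539  0.052 -0.841]]
dp cm [-0.45  0.75 -0.86] rv [-0.064 -0.016 -0.017] deg 3.9 alt None minrows 0.58
 -> [-17.   55.9  53.4   7.5 125.2 -81.3]
dp cm [-6.71  3.06 -5.16] rv [0. 0. 0.] deg 0.0 alt None minrows 2.25
 -> [-16.2  54.   69.5   7.3 111.1 -82.5]
[ 0.62224609 -0.06162817  0.22440174] [[ 0.39863341  0.72593445 -0.56045569]
 [ 0.91573344 -0.28158809  0.2866015 ]
 [ 0.05023626 -0.62747695 -0.77701286]]
```

View pics/w2.png

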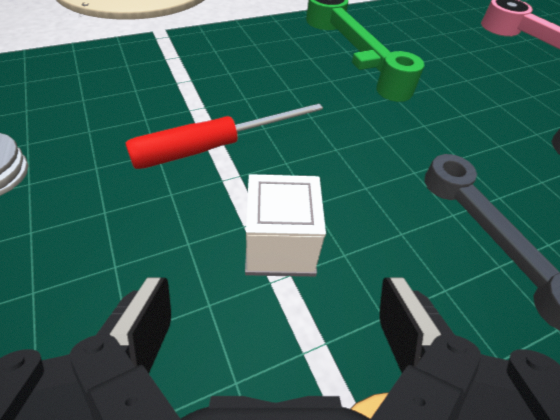

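Run:
```python
from h import *
c=env.camera_info("wrist")
P=np.array([onz(c,*p,.05) for p in [(249,175.5),(319.5,176),(325,233),(246,233)]])
print(P.round(4),P.mean(0).round(4),[np.degrees(np.arctan2(*(P[i]-P[j])[[1,0]])).round(1) for i,j in [(1,0),(2,3),(1,2),(0,3)]],np.linalg.norm(P[1]-P[0]),np.linalg.norm(P[1]-P[2]))
```

```text
[[ 0.4691 -0.0037  0.05  ]
 [ 0.4853  0.038   0.05  ]
 [ 0.5262  0.0198  0.05  ]
 [ 0.5102 -0.0212  0.05  ]] [0.4977 0.0082 0.05  ] [np.float64(68.7), np.float64(68.6), np.float64(156.0), np.float64(157.0)] 0.044796157113024815 0.044831239523425125
```

```bash
sed -i 's/\.495,\.009,\.027/.4965,.0085,.027/; s/H=155.5/H=156/' st1.py; python3 st1.py|tail -4
```

```text
dp cm [-0.11  0.68 -0.08] rv [-0.071 -0.034 -0.009] deg 4.5 alt None minrows 0.67
 -> [-16.8  56.1  52.9   7.2 125.6 -81.6]
dp cm [-6.73  3.   -5.16] rv [0. 0. 0.] deg 0.0 alt None minrows 2.25
 -> [-16.   54.1  69.1   7.  111.4 -82.8]
```

Emit:
{"method": "play_rows", "body": {
  "travel": [
    [-0.1,0.7,-0.1],
    [0,0,0],
    [-1.7,0.75,-1.3],
    [-1.7,0.75,-1.3],
    [-1.7,0.75,-1.3],
    [0,0,0]
  ],
  "rotation": [
    [-0.071,-0.034,-0.009],
    [0,0,0],
    [0,0,0],
    [0,0,0],
    [0,0,0],
    [0,0,0]
  ],
  "claw": [8.5,8.5,8.5,8.5,8.5,8.5]
}}

```text
time_s: 5.58
position: [0.5023, 0.0022, 0.0313]
tool_rot: [[-0.745, 0.409, 0.526], [0.349, 0.912, -0.215], [-0.568, 0.024, -0.823]]
ft_force: [-0.9, -0.6, -0.0]
grip_width: 0.0852
```

```bash
python3 st1.py|head -1;python3 - <<'E'
from h import *
snap("wrist","w3")
from plan import *
p0,R0,q0=cur()
C=np.array([.4965,.0085,.027])
R1=frame(156,35,-1);g=C+.014*R1[:,0];delta(p0,R0,g,R1)
E
```

```text
t 5.58 q [-16.9  54.5  65.4   7.5 115.  -83.8] p [0.5023 0.0022 0.0313] g 0.0852 F [-0.9 -0.6 -0. ]
dp cm [-1.82  1.19 -1.34] rv [-0.023  0.007  0.003] deg 1.4 alt None minrows 0.64
```

View pics/w3.png

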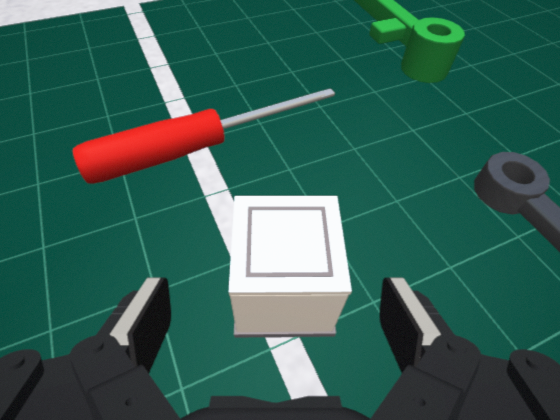

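Emit:
{"method": "play_rows", "body": {
  "travel": [
    [-1.8,1.3,-1.3],
    [0,0,0],
    [0,0,0],
    [0,0,0],
    [0,0,0],
    [0,0,0],
    [0,0,0],
    [0,0,0],
    [0,0,0],
    [0,0,0]
  ],
  "rotation": [
    [-0.023,0.007,0],
    [0,0,0],
    [0,0,0],
    [0,0,0],
    [0,0,0],
    [0,0,0],
    [0,0,0],
    [0,0,0],
    [0,0,0],
    [0,0,0]
  ],
  "claw": [8.5,8.5,8.5,4,4,4,4,4,4,4],
  "squeeze": 35
}}

```text
time_s: 6.47
position: [0.4937, 0.009, 0.0268]
tool_rot: [[-0.734, 0.413, 0.539], [0.342, 0.91, -0.232], [-0.587, 0.014, -0.81]]
ft_force: [-0.2, -0.4, 0.6]
grip_width: 0.0453
```

```bash
cat > st2.py <<'E'
from plan import *
from lg import log
import sys
log()
p0,R0,q0=cur()
# lift 0.1 then pitch
up=p0+np.array([0,0,.10])
H=156;a=35
R1=frame(H,35,-1)
RP=frame(H+180,55,1)  # back-leaning: heading opposite, y sign same world dir
print("jaw",R1[:,1],RP[:,1])
gd=.014
cen=up-gd*R0[:,0]
tp=cen+gd*RP[:,0]+np.array([0,0,0])
delta(p0,R0,up,R0);q=track(p0,R0,up,R0,q0)
delta(up,R0,tp,RP);q=track(up,R0,tp,RP,q)
# place: cup centre z .023 ; cup centre now at z .025
dn=tp-np.array([0,0,.10+.002])
delta(tp,RP,dn,RP);q=track(tp,RP,dn,RP,q)
E
python3 st2.py
```

```text
t 6.47 q [-16.5  53.6  68.    7.5 112.1 -83.1] p [0.4937 0.009  0.0268] g 0.0453 F [-0.2 -0.4  0.6]
[[-0.734  0.413  0.539]
 [ 0.342  0.91  -0.232]
 [-0.587  0.014 -0.81 ]]
jaw [ 0.40673664  0.91354546 -0.        ] [0.40673664 0.91354546 0.        ]
dp cm [ 0.  0. 10.] rv [0. 0. 0.] deg 0.0 alt None minrows 2.5
 -> [-16.5  46.2  65.1   8.2 122.1 -81.6]
dp cm [ 1.76 -0.81 -0.33] rv [-0.648 -1.413 -0.005] deg 89.1 alt [1.97  4.299 0.015] minrows 13.17
 -> [ -8.7  17.8 112.9 -30.2  17.5 -48.4]
dp cm [  0.    0.  -10.2] rv [0. 0. 0.] deg 0.0 alt None minrows 2.55
  bad 6 0.012481747665705386 [ -8.  24. 116. -57.  11. -20.]
  bad 7 0.02489921972952135 [ -8.  25. 116. -64.  11. -13.]
  bad 8 0.034509972816040714 [ -8.  27. 117. -73.  11.  -4.]
  bad 9 0.040806755137850384 [ -8.  28. 117. -80.  11.   4.]
  bad 10 0.05226865619575404 [ -8.  29. 117. -80.  11.   4.]
  bad 11 0.06791697422518442 [ -8.  30. 117. -80.  11.   4.]
  bad 12 0.08529766299066585 [ -8.  31. 116. -80.  11.   4.]
 -> [ -7.6  30.8 116.5 -80.5  11.    4.4]
```

Run:
```python
from plan import *
p0,R0,q0=cur()
C=np.array([.4965,.0085,.027]);R1=frame(156,35,-1);g=C+.014*R1[:,0];delta(p0,R0,g,R1)
C1=np.array([.48,.03,.0235])
for phi in range(-180,180,30):
    R=frame(phi,55,1);S=sols(tcp(C1,R),R,8)
    print("P1",phi,[t.round().astype(int).tolist() for t in S],end=" | G2 ")
    for s in (1,-1):
        R=frame(phi+180,55,s);print(s,[t.round().astype(int).tolist() for t in sols(tcp(C1,R),R,8)],end=" ")
    print()
for m in range(-180,180,30):
    R=frame(m,35,-1);print("F",m,[t.round().astype(int).tolist() for t in sols(tcp(C1,R),R,8)])
```

```text
dp cm [-0.77  0.42 -0.78] rv [-0.006  0.021  0.008] deg 1.3 alt None minrows 0.29
P1 -180 [[-8, 45, 80, -5, 89, 83]] | G2 1 [[-15, 33, 126, 145, 15, 112]] -1 [[-15, 33, 126, 145, 15, -68]] 
P1 -150 [[-2, 45, 82, -18, 84, 65]] | G2 1 [[-25, 33, 123, 85, 28, 136]] -1 [[-25, 33, 123, 85, 28, -44]] 
P1 -120 [[3, 42, 89, -30, 72, 49]] | G2 1 [[-28, 35, 113, 54, 45, 138]] -1 [[-28, 35, 113, 54, 45, -42]] 
P1 -90 [[6, 39, 99, -44, 55, 36]] | G2 1 [[-26, 38, 102, 35, 62, 131]] -1 [[-26, 38, 102, 35, 62, -49]] 
P1 -60 [[4, 35, 111, -64, 35, 29]] | G2 1 [[-21, 41, 91, 22, 77, 118]] -1 [[-21, 41, 91, 22, 77, -62]] 
P1 -30 [[-3, 33, 121, 249, 16, 44]] | G2 1 [[-15, 44, 84, 9, 86, 102]] -1 [[-15, 44, 84, 9, 86, -78]] 
P1 0 [[-15, 33, 126, 145, 15, 112]] | G2 1 [[-8, 45, 80, -5, 89, 83]] -1 [[-8, 45, 80, -5, 89, -97]] 
P1 30 [[-25, 33, 123, 85, 28, 136]] | G2 1 [[-2, 45, 82, -18, 84, 65]] -1 [[-2, 45, 82, -18, 84, -115]] 
P1 60 [[-28, 35, 113, 54, 45, 138]] | G2 1 [[3, 42, 89, -30, 72, 49]] -1 [[3, 42, 89, -30, 72, -131]] 
P1 90 [[-26, 38, 102, 35, 62, 131]] | G2 1 [[6, 39, 99, -44, 55, 36]] -1 [] 
P1 120 [[-21, 41, 91, 22, 77, 118]] | G2 1 [[4, 35, 111, -64, 35, 29]] -1 [] 
P1 150 [[-15, 44, 84, 9, 86, 102]] | G2 1 [[-3, 33, 121, 249, 16, 44]] -1 [[-3, 33, 121, 249, 16, -136]] 
F -180 [[-7, 54, 70, -7, 110, -97]]
F -150 [[1, 53, 73, -24, 104, -114]]
F -120 [[8, 50, 83, -40, 89, -125]]
F -90 [[12, 46, 97, -59, 69, -129]]
F -60 []
F -30 [[2, 43, 129, 215, 48, -96]]
F 0 [[-18, 46, 138, 162, 58, -91]]
F 30 [[-34, 44, 132, 113, 53, -85]]
F 60 [[-37, 43, 117, 70, 60, -66]]
F 90 [[-32, 45, 100, 45, 77, -61]]
F 120 [[-25, 49, 86, 28, 94, -66]]
F 150 [[-16, 53, 75, 12, 106, -79]]
```

Emit:
{"method": "play_rows", "body": {
  "travel": [
    [0,0,0],
    [0,0,0],
    [0,0,0],
    [-0.6,0.3,-0.6],
    [-0.4,0.2,-0.4],
    [0,0,0]
  ],
  "rotation": [
    [0,0,0],
    [0,0,0],
    [0,0,0],
    [-0.005,0.02,0.008],
    [0,0,0],
    [0,0,0]
  ],
  "claw": [7,7,7,7,7,7]
}}

```text
time_s: 6.97
position: [0.4825, 0.0146, 0.0157]
tool_rot: [[-0.75, 0.405, 0.522], [0.333, 0.914, -0.232], [-0.571, -0.0, -0.821]]
ft_force: [-1.2, -0.2, 0.3]
grip_width: 0.0702
```

Run:
```python
from plan import *
from lg import log
log();p0,R0,q0=cur()
C=np.array([.4965,.0085,.027]);R1=frame(156,35,-1);g=C+.014*R1[:,0];delta(p0,R0,g,R1)
print((C-[0,0,.002]-p0)@R0)
```

```text
t 6.97 q [-16.   54.2  69.7   7.  110.8 -82.9] p [0.4825 0.0146 0.0157] g 0.0702 F [-1.2 -0.2  0.3]
[[-0.75   0.405  0.522]
 [ 0.333  0.914 -0.232]
 [-0.571 -0.    -0.821]]
dp cm [ 0.35 -0.15  0.33] rv [-0.001 -0.003 -0.002] deg 0.2 alt None minrows 0.13
[-1.78819845e-02  6.60595940e-05  1.11144059e-03]
```

Emit:
{"method": "play_rows", "body": {
  "travel": [
    [0.35,-0.15,0.3],
    [0,0,0],
    [0,0,0],
    [0,0,0],
    [0,0,0],
    [0,0,0],
    [0,0,0]
  ],
  "rotation": [
    [0,0,0],
    [0,0,0],
    [0,0,0],
    [0,0,0],
    [0,0,0],
    [0,0,0],
    [0,0,0]
  ],
  "claw": [7,4,4,4,4,4,4]
}}

```text
time_s: 7.55
position: [0.4863, 0.0131, 0.0187]
tool_rot: [[-0.751, 0.405, 0.522], [0.332, 0.914, -0.231], [-0.571, -0.0, -0.821]]
ft_force: [-0.7, 0.1, -1.0]
grip_width: 0.0458
```

```bash
cat > st2.py <<'E'
from plan import *
from lg import log
log()
p0,R0,q0=cur()
Cc=np.array([.4965,.0085,.025]); off=(Cc-p0)@R0; print("off",off)
zc=R0.T@np.array([0,0,1.]) # cup z in tool
import json; json.dump(dict(off=off.tolist(),zc=zc.tolist()),open("g1.json","w"))
up=p0+np.array([0,0,.12])
q=track(p0,R0,up,R0,q0)
be=np.degrees(np.arcsin(np.sqrt(1-(R0[2,0])**2))) # so cup axis is horizontal
print("below",be)
for phi in (-120,-90,-60,60,90):
    RP=frame(phi,be,1)
    # exact: choose RP with RP@zc horizontal
    print(phi,(RP@zc).round(3))
    cen=np.array([.48,.03,.12])
    tp=cen-RP@off
    delta(up,R0,tp,RP)
    for alt in (0,1):
        qq=track(up,R0,tp,RP,q,n=24,alt=alt)
    dn=tp-[0,0,.12-.023]
    track(tp,RP,dn,RP,qq)
E
python3 st2.py
```

```text
t 7.55 q [-16.   54.3  68.9   7.  111.6 -82.9] p [0.4863 0.0131 0.0187] g 0.0458 F [-0.7  0.1 -1. ]
[[-0.751  0.405  0.522]
 [ 0.332  0.914 -0.231]
 [-0.571 -0.    -0.821]]
off [-1.28245837e-02 -8.68143512e-05  1.22353046e-03]
 -> [-16.   45.4  65.5   7.8 123.7 -81.1]
below 55.16924363570537
-120 [0.5   0.866 0.   ]
dp cm [-0.94  1.14 -2.99] rv [-1.645 -0.536 -1.287] deg 123.6 alt [3.148 1.026 2.462] minrows 18.28
 -> [  3.5  33.7  84.5 -28.6  83.7  42.4]
  bad 8 0.05702605068544062 [  -6.   60.   57.  -20.  146. -164.]
  bad 9 0.2864831510621178 [  -6.   60.   58.  -19.  146. -164.]
  bad 10 0.5147942734054961 [  -6.   60.   58.  -17.  146. -164.]
  bad 11 0.7402592361951567 [  -6.   60.   59.  -15.  147. -164.]
  bad 12 0.9610922656428438 [  -6.   61.   59.  -13.  147. -164.]
  bad 13 1.1753220352133882 [  -6.   62.   59.  -11.  149. -164.]
  bad 14 1.3805993748349095 [  -7.   63.   58.   -7.  151. -164.]
  bad 15 1.573907643482952 [  -8.   64.   58.   -2.  155. -164.]
  bad 16 1.7514412927306175 [  -9.   67.   57.    6.  160. -164.]
  bad 17 1.911167640554741 [ -10.   68.   57.   
[... 6862 characters left out ...]
 [ -18.   29.   87.   14.   83. -164.]
  bad 17 0.16296886632622234 [ -17.   28.   87.   13.   82. -164.]
  bad 18 0.2902003221770459 [ -17.   28.   88.   13.   80. -164.]
  bad 19 0.41613095538992817 [ -16.   27.   89.   12.   78. -164.]
  bad 20 0.5403447684112569 [ -15.   26.   90.   11.   76. -164.]
  bad 21 0.6623778491906805 [ -14.   26.   91.   10.   73. -164.]
  bad 22 0.7816975525985458 [ -13.   25.   92.    9.   70. -164.]
  bad 23 0.8976700745786909 [ -12.   24.   94.    8.   66. -164.]
  bad 24 1.0095075399547335 [ -10.   23.   95.    6.   62. -164.]
 -> [ -10.2   22.8   95.5    5.6   62.1 -164.3]
 -> [-26.8  27.7  97.2  31.9  75.  139.2]
 -> [-26.8  37.5 101.7  34.9  63.  130.9]
```

Emit:
{"method": "play_rows", "body": {
  "travel": [
    [0,0,2],
    [0,0,4],
    [0,0,4],
    [0,0,2.5],
    [-0.04,0.07,-0.15],
    [-0.04,0.07,-0.15],
    [-0.04,0.07,-0.15],
    [-0.04,0.07,-0.15],
    [-0.04,0.07,-0.15],
    [-0.04,0.07,-0.15],
    [-0.04,0.07,-0.15],
    [-0.04,0.07,-0.15]
  ],
  "rotation": [
    [0,0,0],
    [0,0,0],
    [0,0,0],
    [0,0,0],
    [-0.08,-0.052,-0.052],
    [-0.08,-0.052,-0.052],
    [-0.08,-0.052,-0.052],
    [-0.08,-0.052,-0.052],
    [-0.08,-0.052,-0.052],
    [-0.08,-0.052,-0.052],
    [-0.08,-0.052,-0.052],
    [-0.08,-0.052,-0.052]
  ],
  "claw": [4,4,4,4,4,4,4,4,4,4,4,4]
}}

```text
time_s: 8.55
position: [0.4829, 0.0166, 0.1363]
tool_rot: [[-0.306, 0.807, 0.506], [0.042, 0.542, -0.839], [-0.951, -0.235, -0.2]]
ft_force: [-0.2, 0.2, -0.9]
grip_width: 0.0453
```

Emit:
{"method": "play_rows", "body": {
  "travel": [
    [-0.04,0.07,-0.15],
    [-0.04,0.07,-0.15],
    [-0.04,0.07,-0.15],
    [-0.04,0.07,-0.15],
    [-0.04,0.07,-0.15],
    [-0.04,0.07,-0.15],
    [-0.04,0.07,-0.15],
    [-0.04,0.07,-0.15],
    [0,0,0]
  ],
  "rotation": [
    [-0.08,-0.052,-0.052],
    [-0.08,-0.052,-0.052],
    [-0.08,-0.052,-0.052],
    [-0.08,-0.052,-0.052],
    [-0.08,-0.052,-0.052],
    [-0.08,-0.052,-0.052],
    [-0.08,-0.052,-0.052],
    [-0.08,-0.052,-0.052],
    [0,0,0]
  ],
  "claw": [4,4,4,4,4,4,4,4,4]
}}

```text
time_s: 9.3
position: [0.4777, 0.0235, 0.1275]
tool_rot: [[0.014, 1.0, 0.028], [-0.535, 0.031, -0.844], [-0.845, -0.003, 0.535]]
ft_force: [-0.6, -0.7, -1.8]
grip_width: 0.0454
```

```bash
cat > st3.py <<'E'
from plan import *
from lg import log
log()
p0,R0,q0=cur();J=json.load(open("g1.json"));off=np.array(J["off"]);zc=np.array(J["zc"])
print("cup centre",(p0+R0@off).round(4),"cup z",(R0@zc).round(3))
RP=frame(-90,55.17,1)
tp=np.array([.48,.03,.06])-RP@off
delta(p0,R0,tp,RP);q=track(p0,R0,tp,RP,q0)
dn=tp-[0,0,.06-.023];q=track(tp,RP,dn,RP,q)
E
python3 st3.py; python3 -c "
from h import *
snap('wrist','w4')
c,im=snap('scene','s4'); crop(im,190,150,390,300,4,'s4c')"
```

```text
t 9.3 q [  5.2  26.2  94.4 -35.7  66.4  20.1] p [0.4777 0.0235 0.1275] g 0.0454 F [-0.6 -0.7 -1.8]
[[ 0.014  1.     0.028]
 [-0.535  0.031 -0.844]
 [-0.845 -0.003  0.535]]
cup centre [0.4774 0.0293 0.139 ] cup z [-0.031  0.999  0.043]
dp cm [ 0.24  0.02 -7.87] rv [-0.043 -0.004 -0.031] deg 3.0 alt None minrows 1.97
 -> [  6.2  34.6  97.6 -41.1  59.6  31.4]
 -> [  6.2  38.4  98.9 -43.3  55.8  35.5]
```

View pics/s4c.png

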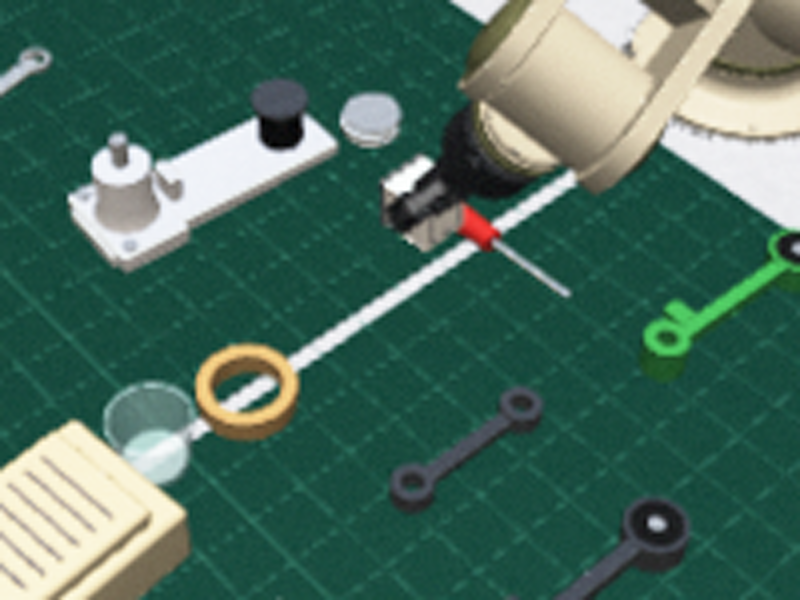

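View pics/w4.png

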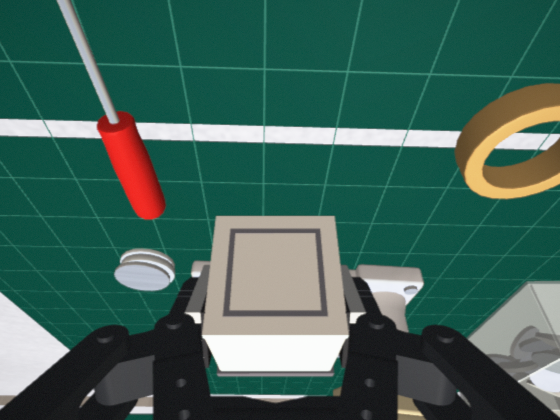

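Emit:
{"method": "play_rows", "body": {
  "travel": [
    [0.08,0,-2],
    [0.08,0,-3],
    [0.08,0,-3],
    [0,0,-1.5],
    [0,0,-0.5],
    [0,0,0]
  ],
  "rotation": [
    [-0.015,-0.001,-0.01],
    [-0.015,-0.001,-0.01],
    [-0.013,-0.002,-0.011],
    [0,0,0],
    [0,0,0],
    [0,0,0]
  ],
  "claw": [4,4,4,4,4,4]
}}

```text
time_s: 9.9
position: [0.485, 0.0193, 0.0281]
tool_rot: [[0.0, 1.0, 0.006], [-0.558, 0.005, -0.83], [-0.83, -0.003, 0.558]]
ft_force: [-0.9, 0.5, -0.7]
grip_width: 0.0456
```

```bash
python3 st3.py
```

```text
t 9.9 q [  5.3  36.6  98.  -41.5  56.9  31.8] p [0.485  0.0193 0.0281] g 0.0456 F [-0.9  0.5 -0.7]
[[ 0.     1.     0.006]
 [-0.558  0.005 -0.83 ]
 [-0.83  -0.003  0.558]]
cup centre [0.485  0.0255 0.0395] cup z [-0.005  1.     0.016]
dp cm [-0.5   0.43  2.06] rv [-0.016 -0.003 -0.005] deg 1.0 alt None minrows 0.54
 -> [  6.2  34.6  97.6 -41.1  59.6  31.4]
 -> [  6.2  38.4  98.9 -43.3  55.8  35.5]
```

Center at 39.5 mm; need 23 mm.

Emit:
{"method": "play_rows", "body": {
  "travel": [
    [0,0,-0.8],
    [0,0,-0.7],
    [0,0,0],
    [0,0,0]
  ],
  "rotation": [
    [-0.016,-0.003,-0.005],
    [0,0,0],
    [0,0,0],
    [0,0,0]
  ],
  "claw": [4,4,4,4]
}}

```text
time_s: 10.23
position: [0.4875, 0.0177, 0.0161]
tool_rot: [[0.002, 1.0, -0.003], [-0.569, -0.001, -0.823], [-0.823, 0.003, 0.569]]
ft_force: [0.3, 0.2, -0.1]
grip_width: 0.0458
```

```bash
python3 st3.py|head -6; python3 -c "
from h import *
snap('wrist','w5')"
```

```text
t 10.23 q [  5.4  38.2  98.  -43.   56.1  34.1] p [0.4875 0.0177 0.0161] g 0.0458 F [ 0.3  0.2 -0.1]
[[ 0.002  1.    -0.003]
 [-0.569 -0.001 -0.823]
 [-0.823  0.003  0.569]]
cup centre [0.4874 0.024  0.0274] cup z [0.001 1.    0.003]
dp cm [-0.74  0.6   3.26] rv [-0.003  0.003  0.001] deg 0.3 alt None minrows 0.85
```

Emit:
{"method": "play_rows", "body": {
  "travel": [
    [0,0,-0.35],
    [0,0,0],
    [0,0,0]
  ],
  "rotation": [
    [0,0,0],
    [0,0,0],
    [0,0,0]
  ],
  "claw": [4,4,4]
}}

```text
time_s: 10.53
position: [0.4882, 0.0176, 0.0141]
tool_rot: [[0.004, 1.0, -0.004], [-0.568, -0.001, -0.823], [-0.823, 0.006, 0.568]]
ft_force: [0.3, 0.0, 0.2]
grip_width: 0.0456
```

View pics/w5.png

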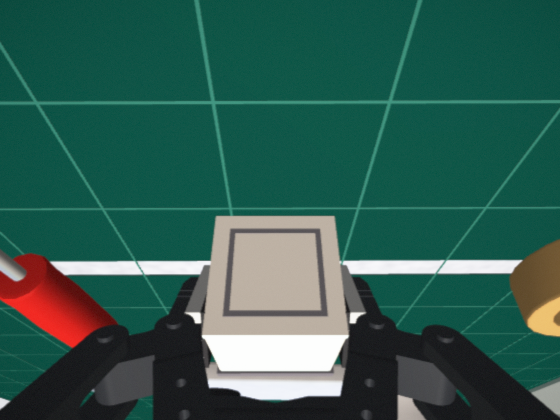

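Emit:
{"method": "play_rows", "body": {
  "travel": [
    [0,0,-0.3],
    [0,0,0],
    [0,0,0]
  ],
  "rotation": [
    [0,0,0],
    [0,0,0],
    [0,0,0]
  ],
  "claw": [4,4,4]
}}

```text
time_s: 10.78
position: [0.4889, 0.0178, 0.0128]
tool_rot: [[0.007, 1.0, -0.005], [-0.569, -0.0, -0.823], [-0.823, 0.008, 0.569]]
ft_force: [0.7, 0.9, -0.2]
grip_width: 0.0455
```

Emit:
{"method": "play_rows", "body": {
  "travel": [
    [0,0,0],
    [0,0,0],
    [0,0,0],
    [0,0,0],
    [0,0.6,0.8],
    [0,1.7,2.4],
    [0,2.2,3.2],
    [0,1.7,2.4],
    [0,0,0]
  ],
  "rotation": [
    [0,0,0],
    [0,0,0],
    [0,0,0],
    [0,0,0],
    [0,0,0],
    [0,0,0],
    [0,0,0],
    [0,0,0],
    [0,0,0]
  ],
  "claw": [7,7,7,7,7,7,8,8.5,8.5]
}}

```text
time_s: 11.53
position: [0.4871, 0.083, 0.1046]
tool_rot: [[0.001, 1.0, -0.003], [-0.567, -0.002, -0.824], [-0.824, 0.003, 0.567]]
ft_force: [0.2, -0.9, 0.0]
grip_width: 0.0845
```

Run:
```python
from h import *
from lg import log
log()
c,im=snap("wrist","w6")
from plan import *
import json
p0,R0,q0=cur()
R=frame(90,55,1)
g=np.array([.489,.024,.023])+.012*R[:,0]; pre=g-.12*R[:,0]+np.array([0,0,.03])
delta(p0,R0,pre,R);
for alt in (0,1): q=track(p0,R0,pre,R,q0,n=24,alt=alt)
```

```text
t 11.53 q [ 12.6  31.4  90.2 -35.8  70.9  28.6] p [0.4871 0.083  0.1046] g 0.0845 F [ 0.2 -0.9  0. ]
[[ 0.001  1.    -0.003]
 [-0.567 -0.002 -0.824]
 [-0.824  0.003  0.567]]
dp cm [  0.25 -11.99   3.85] rv [ 1.000e-03  1.200e-02 -3.139e+00] deg 179.9 alt [-1.000e-03 -1.200e-02  3.144e+00] minrows 26.6
 -> [-33.8  27.4  90.4  28.6  84.3 137.7]
  bad 9 1.8845297824597422e-14 [ -4.  17. 116. -37.  17. -38.]
  bad 10 7.541812636830629e-10 [ -8.  16. 117. -17.  13. -67.]
  bad 11 3.1895973111048505e-13 [ -12.   15.  118.   14.   12. -107.]
  bad 12 1.9221789200683242e-10 [ -17.   15.  119.   37.   16. -139.]
  bad 13 1.6855181351203174e-10 [ -21.   15.  118.   47.   22. -158.]
  bad 14 0.03571565075135564 [ -23.   15.  117.   45.   29. -164.]
  bad 15 0.11450336072081382 [ -25.   15.  114.   39.   35. -164.]
  bad 16 0.20310443952355564 [ -25.   15.  110.   34.   41. -164.]
  bad 17 0.3003695390027227 [ -25.   16.  107.   29.   46. -164.]
  bad 18 0.4052169198315574 [ -24.   17.  104.   25.   51. -164.]
  bad 19 0.5166131237291388 [ -24.   18.  101.   21.   56. -164.]
  bad 20 0.6335411277034481 [ -23.   19.   98.   18.   60. -164.]
  bad 21 0.7549752479016045 [ -22.   20.   95.   14.   63. -164.]
  bad 22 0.8798648998720888 [ -21.   21.   93.   11.   67. -164.]
  bad 23 1.0071209009256685 [ -19.   22.   91.    8.   69. -164.]
  bad 24 1.1355914183993292 [ -18.   22.   90.    5.   71. -164.]
 -> [ -18.    22.3   89.7    4.7   71.  -164.3]
```

View pics/w6.png

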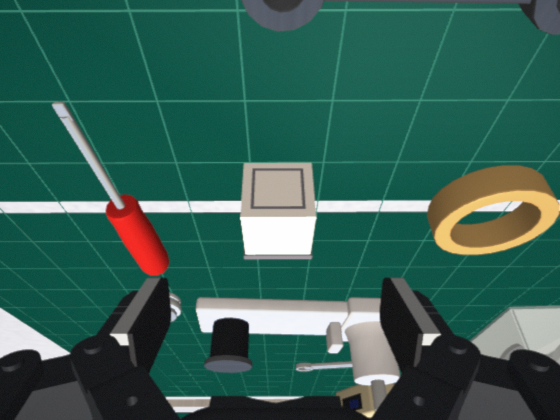

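Run:
```python
from h import *
c=env.camera_info("wrist")
P=np.array([onz(c,*p,.046) for p in [(242,215.5),(315.5,215),(313,256.5),(244.5,257)]])
print(P.round(4),P.mean(0))
P=np.array([onz(c,*p,.0) for p in [(243.5,164),(312.5,163.5)]]);print(P.round(4))
```

```text
[[4.662e-01 5.060e-02 4.600e-02]
 [5.102e-01 5.100e-02 4.600e-02]
 [5.128e-01 9.000e-04 4.600e-02]
 [4.643e-01 3.000e-04 4.600e-02]] [0.48837042 0.02569504 0.046     ]
[[0.4645 0.0468 0.    ]
 [0.5116 0.0472 0.    ]]
```

Emit:
{"method": "play_rows", "body": {
  "travel": [
    [0,-0.4,0.3],
    [0,-0.4,0.3],
    [0,-0.4,0.3],
    [0,-0.4,0.2],
    [0,-0.4,0.2],
    [0,-0.4,0.2],
    [0,-0.4,0.1],
    [0,-0.4,0.1],
    [0,-0.4,0.1],
    [0,-0.4,0.1],
    [0,-0.4,0.1],
    [0,-0.4,0.1]
  ],
  "rotation": [
    [0,0,-0.118],
    [0,0,-0.118],
    [0,0,-0.118],
    [0,0,-0.118],
    [0,0,-0.118],
    [0,0,-0.118],
    [0,0,-0.118],
    [0,0,-0.118],
    [0,0,-0.118],
    [0,0,-0.118],
    [0,0,-0.118],
    [0,0,-0.118]
  ],
  "claw": [8.5,8.5,8.5,8.5,8.5,8.5,8.5,8.5,8.5,8.5,8.5,8.5]
}}

```text
time_s: 12.58
position: [0.4799, 0.0315, 0.1163]
tool_rot: [[-0.58, 0.09, -0.81], [-0.042, -0.996, -0.081], [-0.814, -0.013, 0.581]]
ft_force: [0.6, 0.4, -0.0]
grip_width: 0.0849
```

Emit:
{"method": "play_rows", "body": {
  "travel": [
    [0,-0.4,0.1],
    [0,-0.4,0.1],
    [0,-0.4,0.1],
    [0,-0.4,0.1],
    [0,-0.4,0.1],
    [0,-0.4,0.1],
    [0,-0.4,0.1],
    [0,-0.4,0.1],
    [0,-0.4,0.1],
    [0,-0.4,0.1],
    [0,-0.4,0.1],
    [0,-0.4,0.1]
  ],
  "rotation": [
    [0,0,-0.118],
    [0,0,-0.118],
    [0,0,-0.118],
    [0,0,-0.118],
    [0,0,-0.118],
    [0,0,-0.118],
    [0,0,-0.118],
    [0,0,-0.118],
    [0,0,-0.118],
    [0,0,-0.118],
    [0,0,-0.118],
    [0,0,-0.118]
  ],
  "claw": [8.5,8.5,8.5,8.5,8.5,8.5,8.5,8.5,8.5,8.5,8.5,8.5]
}}

```text
time_s: 13.58
position: [0.476, -0.0243, 0.1178]
tool_rot: [[-0.096, -0.987, -0.128], [0.592, -0.16, 0.79], [-0.8, -0.0, 0.6]]
ft_force: [-0.4, -0.0, -0.6]
grip_width: 0.0854
```

```bash
cat > st4.py <<'E'
from h import snap
from plan import *
from lg import log
log()
p0,R0,q0=cur()
R=frame(90,55,1)
g=np.array([.4884,.0245,.0235])+.014*R[:,0]; pre=g-.08*R[:,0]
delta(p0,R0,pre,R); q=track(p0,R0,pre,R,q0)
delta(pre,R,g,R); q=track(pre,R,g,R,q)
delta(p0,R0,g,R)
E
python3 st4.py
```

```text
t 13.58 q [-32.2  30.3  90.9  26.8  85.7 130. ] p [ 0.476  -0.0243  0.1178] g 0.0854 F [-0.4 -0.  -0.6]
[[-0.096 -0.987 -0.128]
 [ 0.592 -0.16   0.79 ]
 [-0.8   -0.     0.6  ]]
dp cm [ 1.24  1.09 -4.03] rv [-0.032 -0.002 -0.161] deg 9.4 alt None minrows 1.39
 -> [-31.5  32.2  95.5  30.5  74.7 134.4]
dp cm [ 0.    4.59 -6.55] rv [0. 0. 0.] deg 0.0 alt None minrows 2.0
 -> [-26.8  38.  100.2  34.7  64.  131.4]
dp cm [  1.24   5.68 -10.58] rv [-0.032 -0.002 -0.161] deg 9.4 alt None minrows 3.02
```

Emit:
{"method": "play_rows", "body": {
  "travel": [
    [0.6,0.5,-2.0],
    [0.6,0.5,-2.0],
    [0,0,0],
    [0,0,0]
  ],
  "rotation": [
    [-0.016,-0.001,-0.08],
    [-0.016,-0.001,-0.08],
    [0,0,0],
    [0,0,0]
  ],
  "claw": [8.5,8.5,8.5,8.5]
}}

```text
time_s: 13.92
position: [0.4852, -0.0169, 0.0753]
tool_rot: [[0.006, -1.0, 0.02], [0.574, 0.02, 0.819], [-0.819, 0.007, 0.574]]
ft_force: [0.2, 0.1, 0.1]
grip_width: 0.0852
```

```bash
python3 st4.py; python3 -c "
from h import *
snap('wrist','w7')"
```

```text
t 13.92 q [-32.1  32.2  96.2  30.6  74.2 134.7] p [ 0.4852 -0.0169  0.0753] g 0.0852 F [0.2 0.1 0.1]
[[ 0.006 -1.     0.02 ]
 [ 0.574  0.02   0.819]
 [-0.819  0.007  0.574]]
dp cm [0.32 0.36 0.23] rv [-0.001 -0.007  0.02 ] deg 1.2 alt None minrows 0.18
 -> [-31.5  32.2  95.5  30.5  74.7 134.4]
dp cm [ 0.    4.59 -6.55] rv [0. 0. 0.] deg 0.0 alt None minrows 2.0
 -> [-26.8  38.  100.2  34.7  64.  131.4]
dp cm [ 0.32  4.95 -6.32] rv [-0.001 -0.007  0.02 ] deg 1.2 alt None minrows 2.01
```

View pics/w7.png

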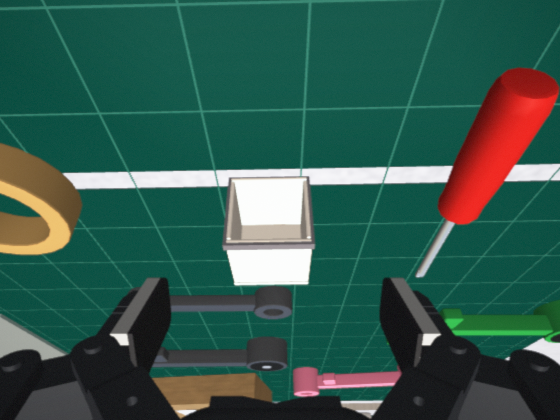

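Emit:
{"method": "play_rows", "body": {
  "travel": [
    [0.15,1.5,-1.9],
    [0.15,1.6,-2.0],
    [0,1.4,-1.8],
    [0,0.2,-0.3],
    [0,0,0]
  ],
  "rotation": [
    [0,-0.004,0.01],
    [0,-0.003,0.01],
    [0,0,0],
    [0,0,0],
    [0,0,0]
  ],
  "claw": [8.5,8.5,8.5,8.5,8.5]
}}

```text
time_s: 14.38
position: [0.4906, 0.0292, 0.0163]
tool_rot: [[0.0, -1.0, -0.013], [0.573, -0.011, 0.82], [-0.82, -0.008, 0.573]]
ft_force: [0.2, 0.4, 1.0]
grip_width: 0.0852
```

```bash
python3 st4.py|tail -1
```

```text
dp cm [-0.22  0.33 -0.42] rv [ 0.001  0.008 -0.011] deg 0.8 alt None minrows 0.15
```

Emit:
{"method": "play_rows", "body": {
  "travel": [
    [-0.2,0.4,-0.45],
    [0,0,0],
    [0,0,0],
    [0,0,0],
    [0,0,0],
    [0,0,0],
    [0,0,0],
    [0,0,0],
    [0,0,0]
  ],
  "rotation": [
    [0,0.008,-0.011],
    [0,0,0],
    [0,0,0],
    [0,0,0],
    [0,0,0],
    [0,0,0],
    [0,0,0],
    [0,0,0],
    [0,0,0]
  ],
  "claw": [8.5,8.5,4,4,4,4,4,4,4],
  "squeeze": 35
}}

```text
time_s: 15.13
position: [0.4911, 0.0297, 0.0154]
tool_rot: [[0.006, -1.0, -0.003], [0.57, 0.001, 0.822], [-0.822, -0.006, 0.57]]
ft_force: [-0.7, -0.3, -0.9]
grip_width: 0.0455
```

```bash
cat > st5.py <<'E'
from plan import *
from lg import log
log()
p0,R0,q0=cur()
Cc=np.array([.4884,.0245,.023]); off=(Cc-p0)@R0; zc=R0.T@np.array([0,1.,0]); print("off",off.round(4))
json.dump(dict(off=off.tolist(),zc=zc.tolist()),open("g2.json","w"))
up=p0+[0,0,.12]
q=track(p0,R0,up,R0,q0)
be=90-np.degrees(np.arccos(np.clip(zc[0],-1,1)));print("be",be)
for m in (120,150,180):
    RF=frame(m,be,-1);print(m,(RF@zc).round(3))
    tp=np.array([.48,.02,.14])-RF@off
    delta(up,R0,tp,RF)
    qs=sols(tp,RF,8);print([t.round() for t in qs])
E
python3 st5.py
```

```text
t 15.13 q [-27.   37.7  99.8  34.6  64.2 131.6] p [0.4911 0.0297 0.0154] g 0.0455 F [-0.7 -0.3 -0.9]
[[ 0.006 -1.    -0.003]
 [ 0.57   0.001  0.822]
 [-0.822 -0.006  0.57 ]]
off [-0.0092  0.0026  0.0001]
 -> [-27.   26.2  93.8  31.4  78.9 141.6]
be 34.762331260179224
120 [ 0.001  0.001 -1.   ]
dp cm [-1.72 -0.44 -0.06] rv [-0.509  1.931 -1.93 ] deg 159.1 alt [ 0.643 -2.438  2.437] minrows 23.53
[array([-27.,  39.,  81.,  28., 108., -60.])]
150 [ 0.001  0.001 -1.   ]
dp cm [-1.9  -0.81 -0.06] rv [-0.909  1.588 -1.587] deg 138.8 alt [ 1.449 -2.532  2.53 ] minrows 20.53
[array([-18.,  44.,  70.,  12., 120., -77.])]
180 [-0.     0.001 -1.   ]
dp cm [-1.87 -1.23 -0.06] rv [-1.205  1.215 -1.213] deg 120.2 alt [ 2.405 -2.424  2.421] minrows 17.77
[array([ -8.,  46.,  66.,  -8., 123., -99.])]
```

```bash
cat >> st5.py <<'E'
print("----")
import io,contextlib
for m in (120,150,180,-150):
  for alt in (0,1):
    RF=frame(m,be,-1);tp=np.array([.48,.02,.14])-RF@off
    f=io.StringIO()
    with contextlib.redirect_stdout(f): track(up,R0,tp,RF,q,n=24,alt=alt)
    s=f.getvalue();print(m,alt,"nbad",s.count("bad"),s.splitlines()[-1])
E
python3 st5.py | sed -n '/----/,$p'
```

```text
----
120 0 nbad 21  -> [-11.4  18.8 129.1 166.   11.  164.3]
120 1 nbad 0  -> [-26.5  39.   81.2  28.4 107.7 -60. ]
150 0 nbad 21  -> [-17.1  18.4 129.  122.2  11.  164.3]
150 1 nbad 0  -> [-17.6  43.7  70.2  11.8 120.1 -76.9]
180 0 nbad 21  -> [-19.9  16.8 126.4  77.4  11.  164.3]
180 1 nbad 0  -> [ -8.4  45.7  65.6  -8.3 123.4 -99.4]
-150 0 nbad 20  -> [  1.4  58.6  52.7 -51.5 141.  164.3]
-150 1 nbad 4  -> [   0.2   44.4   68.6  -26.9  115.6 -120.5]
```

Emit:
{"method": "play_rows", "body": {
  "travel": [
    [0,0,2],
    [0,0,4],
    [0,0,4],
    [0,0,3.5],
    [-0.06,-0.02,0],
    [-0.06,-0.02,0],
    [-0.06,-0.02,0],
    [-0.06,-0.02,0],
    [-0.06,-0.02,0],
    [-0.06,-0.02,0],
    [-0.06,-0.02,0],
    [-0.06,-0.02,0]
  ],
  "rotation": [
    [0,0,0],
    [0,0,0],
    [0,0,0],
    [0,0,0],
    [0.021,-0.08,0.08],
    [0.021,-0.08,0.08],
    [0.021,-0.08,0.08],
    [0.021,-0.08,0.08],
    [0.021,-0.08,0.08],
    [0.021,-0.08,0.08],
    [0.021,-0.08,0.08],
    [0.021,-0.08,0.08]
  ],
  "claw": [4,4,4,4,4,4,4,4,4,4,4,4]
}}

```text
time_s: 16.13
position: [0.484, 0.0294, 0.158]
tool_rot: [[0.075, -0.585, -0.808], [0.736, -0.514, 0.44], [-0.673, -0.627, 0.392]]
ft_force: [0.1, 0.1, -1.1]
grip_width: 0.0457
```

Emit:
{"method": "play_rows", "body": {
  "travel": [
    [-0.06,-0.02,0],
    [-0.06,-0.02,0],
    [-0.06,-0.02,0],
    [-0.06,-0.02,0],
    [-0.06,-0.02,0],
    [-0.06,-0.02,0],
    [-0.06,-0.02,0],
    [-0.06,-0.02,0],
    [-0.06,-0.02,0],
    [-0.06,-0.02,0],
    [-0.06,-0.02,0],
    [-0.06,-0.02,0]
  ],
  "rotation": [
    [0.021,-0.08,0.08],
    [0.021,-0.08,0.08],
    [0.021,-0.08,0.08],
    [0.021,-0.08,0.08],
    [0.021,-0.08,0.08],
    [0.021,-0.08,0.08],
    [0.021,-0.08,0.08],
    [0.021,-0.08,0.08],
    [0.021,-0.08,0.08],
    [0.021,-0.08,0.08],
    [0.021,-0.08,0.08],
    [0.021,-0.08,0.08]
  ],
  "claw": [4,4,4,4,4,4,4,4,4,4,4,4]
}}

```text
time_s: 17.13
position: [0.4748, 0.0263, 0.1564]
tool_rot: [[-0.191, 0.685, -0.703], [0.855, -0.237, -0.462], [-0.483, -0.689, -0.54]]
ft_force: [-0.1, 0.4, -0.3]
grip_width: 0.046
```

```bash
cat > st6.py <<'E'
from plan import *
from lg import log
import sys
log()
p0,R0,q0=cur();J=json.load(open("g2.json"));off=np.array(J["off"]);zc=np.array(J["zc"])
print("cup centre",(p0+R0@off).round(4),"cup z",(R0@zc).round(3))
m=float(sys.argv[1]);x,y,z=map(float,sys.argv[2:5])
RF=frame(m,34.76,-1);tp=np.array([x,y,z])-RF@off
delta(p0,R0,tp,RF);q=track(p0,R0,tp,RF,q0)
E
python3 st6.py 120 .48 .02 .14;python3 -c "
from h import *
snap('wrist','w8')"
```

```text
t 17.13 q [-32.4  36.   88.6  39.6 103.6  -1.3] p [0.4748 0.0263 0.1564] g 0.046 F [-0.1  0.4 -0.3]
[[-0.191  0.685 -0.703]
 [ 0.855 -0.237 -0.462]
 [-0.483 -0.689 -0.54 ]]
cup centre [0.4783 0.0178 0.159 ] cup z [-0.685  0.107 -0.72 ]
dp cm [-0.09 -0.1  -2.16] rv [ 0.194 -0.764  0.766] deg 63.0 alt [-0.914  3.604 -3.613] minrows 9.32
 -> [-26.5  39.   81.2  28.4 107.7 -60. ]
```

View pics/w8.png

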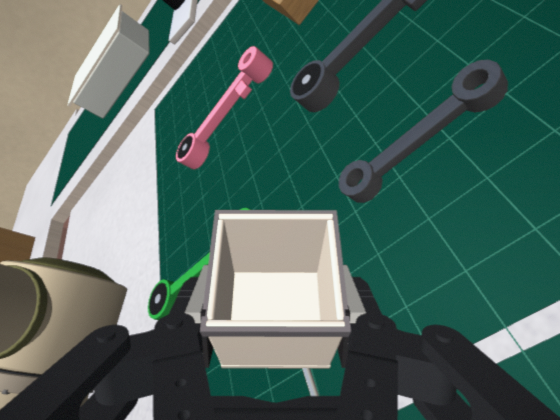

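Emit:
{"method": "play_rows", "body": {
  "travel": [
    [0,0,-0.2],
    [0,0,-0.2],
    [0,0,-0.2],
    [0,0,-0.2],
    [0,0,-0.2],
    [0,0,-0.2],
    [0,0,-0.2],
    [0,0,-0.2],
    [0,0,-0.2],
    [0,0,-0.2],
    [0,0,0]
  ],
  "rotation": [
    [0.019,-0.076,0.076],
    [0.019,-0.076,0.076],
    [0.019,-0.076,0.076],
    [0.019,-0.076,0.076],
    [0.019,-0.076,0.076],
    [0.019,-0.076,0.076],
    [0.019,-0.076,0.076],
    [0.019,-0.076,0.076],
    [0.019,-0.076,0.076],
    [0.019,-0.076,0.076],
    [0,0,0]
  ],
  "claw": [4,4,4,4,4,4,4,4,4,4,4]
}}

```text
time_s: 18.1
position: [0.4746, 0.0267, 0.1337]
tool_rot: [[-0.411, 0.859, 0.305], [0.705, 0.512, -0.49], [-0.577, 0.014, -0.816]]
ft_force: [0.6, 0.2, -0.4]
grip_width: 0.0455
```

```bash
python3 st6.py 120 .48 .02 .027
```

```text
t 18.1 q [-26.2  39.   81.2  28.2 107.4 -60.9] p [0.4746 0.0267 0.1337] g 0.0455 F [ 0.6  0.2 -0.4]
[[-0.411  0.859  0.305]
 [ 0.705  0.512 -0.49 ]
 [-0.577  0.014 -0.816]]
cup centre [0.4807 0.0215 0.139 ] cup z [ 0.017 -0.    -1.   ]
dp cm [ -0.07  -0.14 -11.19] rv [ 0.001  0.016 -0.014] deg 1.2 alt None minrows 2.8
 -> [-26.5  48.8  84.4  27.1  96.3 -66.1]
```

Emit:
{"method": "play_rows", "body": {
  "travel": [
    [0,0,-2],
    [0,0,-3.5],
    [0,0,-3],
    [0,0,-1.2],
    [0,0,0],
    [0,0,0]
  ],
  "rotation": [
    [0.001,0.008,-0.007],
    [0,0.008,-0.007],
    [0,0,0],
    [0,0,0],
    [0,0,0],
    [0,0,0]
  ],
  "claw": [4,4,4,4,4,4]
}}

```text
time_s: 18.6
position: [0.475, 0.0268, 0.0351]
tool_rot: [[-0.404, 0.876, 0.263], [0.714, 0.482, -0.507], [-0.571, -0.017, -0.821]]
ft_force: [0.3, -0.5, -0.1]
grip_width: 0.0454
```

```bash
python3 st6.py 120 .48 .02 .025;python3 -c "
from h import *
snap('wrist','w9')"
```

```text
t 18.6 q [-26.5  47.5  84.4  27.6  97.2 -64. ] p [0.475  0.0268 0.0351] g 0.0454 F [ 0.3 -0.5 -0.1]
[[-0.404  0.876  0.263]
 [ 0.714  0.482 -0.507]
 [-0.571 -0.017 -0.821]]
cup centre [0.481  0.0214 0.0402] cup z [-0.013 -0.009 -1.   ]
dp cm [-0.11 -0.15 -1.52] rv [ 0.01  -0.014  0.021] deg 1.5 alt None minrows 0.38
 -> [-26.5  49.   84.4  27.1  96.1 -66.2]
```

View pics/w9.png

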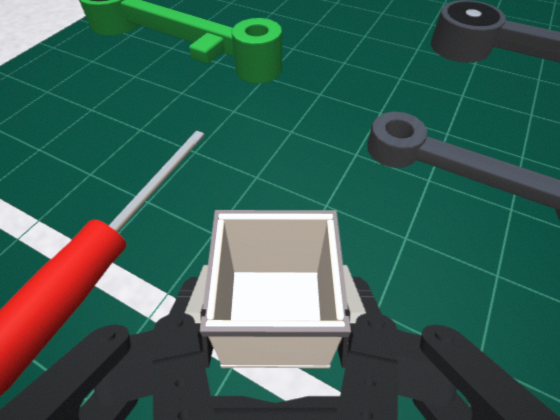

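Emit:
{"method": "play_rows", "body": {
  "travel": [
    [0,0,-0.7],
    [0,0,-0.6],
    [0,0,0],
    [0,0,0]
  ],
  "rotation": [
    [0.005,-0.008,0.012],
    [0.005,-0.007,0.01],
    [0,0,0],
    [0,0,0]
  ],
  "claw": [4,4,4,4]
}}

```text
time_s: 18.98
position: [0.4765, 0.0261, 0.0243]
tool_rot: [[-0.408, 0.865, 0.292], [0.709, 0.502, -0.495], [-0.575, 0.006, -0.818]]
ft_force: [-0.2, -0.5, -0.1]
grip_width: 0.0454
```

```bash
python3 st6.py 120 .48 .02 .025
```

```text
t 18.98 q [-26.3  48.5  84.1  27.2  96.4 -66.1] p [0.4765 0.0261 0.0243] g 0.0454 F [-0.2 -0.5 -0.1]
[[-0.408  0.865  0.292]
 [ 0.709  0.502 -0.495]
 [-0.575  0.006 -0.818]]
cup centre [0.4825 0.0209 0.0296] cup z [ 0.009 -0.001 -1.   ]
dp cm [-0.26 -0.09 -0.45] rv [ 0.002  0.008 -0.002] deg 0.5 alt None minrows 0.13
 -> [-26.5  49.   84.4  27.1  96.1 -66.2]
```

Emit:
{"method": "play_rows", "body": {
  "travel": [
    [0,0,-0.4],
    [0,0,-0.25],
    [0,0,0],
    [0,0,0]
  ],
  "rotation": [
    [0.002,0.008,-0.002],
    [0,0,0],
    [0,0,0],
    [0,0,0]
  ],
  "claw": [4,4,4,4]
}}

```text
time_s: 19.32
position: [0.477, 0.0259, 0.0194]
tool_rot: [[-0.411, 0.866, 0.285], [0.712, 0.5, -0.493], [-0.569, 0.0, -0.822]]
ft_force: [-0.2, 0.3, -0.6]
grip_width: 0.0455
```

```bash
python3 st6.py 120 .48 .02 .025
```

```text
t 19.32 q [-26.3  49.2  83.9  27.3  96.3 -66. ] p [0.477  0.0259 0.0194] g 0.0455 F [-0.2  0.3 -0.6]
[[-0.411  0.866  0.285]
 [ 0.712  0.5   -0.493]
 [-0.569  0.    -0.822]]
cup centre [0.4831 0.0207 0.0246] cup z [ 0.001  0.002 -1.   ]
dp cm [-0.3  -0.07  0.04] rv [-0.001 -0.     0.   ] deg 0.1 alt None minrows 0.08
 -> [-26.5  49.   84.4  27.1  96.1 -66.2]
```

Emit:
{"method": "play_rows", "body": {
  "travel": [
    [0,0,0],
    [0,0,0],
    [0,0,0],
    [0,0,0],
    [0,0,0.6],
    [0,0,2],
    [0,0,4],
    [0,0,4],
    [0,0,4],
    [0,0,0]
  ],
  "rotation": [
    [0,0,0],
    [0,0,0],
    [0,0,0],
    [0,0,0],
    [0,0,0],
    [0,0,0],
    [0,0,0],
    [0,0,0],
    [0,0,0],
    [0,0,0]
  ],
  "claw": [7,7,7,7,7,7,7,7,7,7]
}}

```text
time_s: 20.15
position: [0.475, 0.0268, 0.1717]
tool_rot: [[-0.415, 0.866, 0.28], [0.713, 0.5, -0.491], [-0.565, -0.003, -0.825]]
ft_force: [0.1, 0.0, -0.2]
grip_width: 0.0697
```

```bash
python3 -c "
from h import *
from lg import log
log()
snap('wrist','w10'); c,im=snap('scene','s10'); crop(im,190,150,390,330,4,'s10c')"
```

```text
t 20.15 q [-26.3  36.5  79.2  29.4 112.1 -57.3] p [0.475  0.0268 0.1717] g 0.0697 F [ 0.1  0.  -0.2]
[[-0.415  0.866  0.28 ]
 [ 0.713  0.5   -0.491]
 [-0.565 -0.003 -0.825]]
```

View pics/s10c.png

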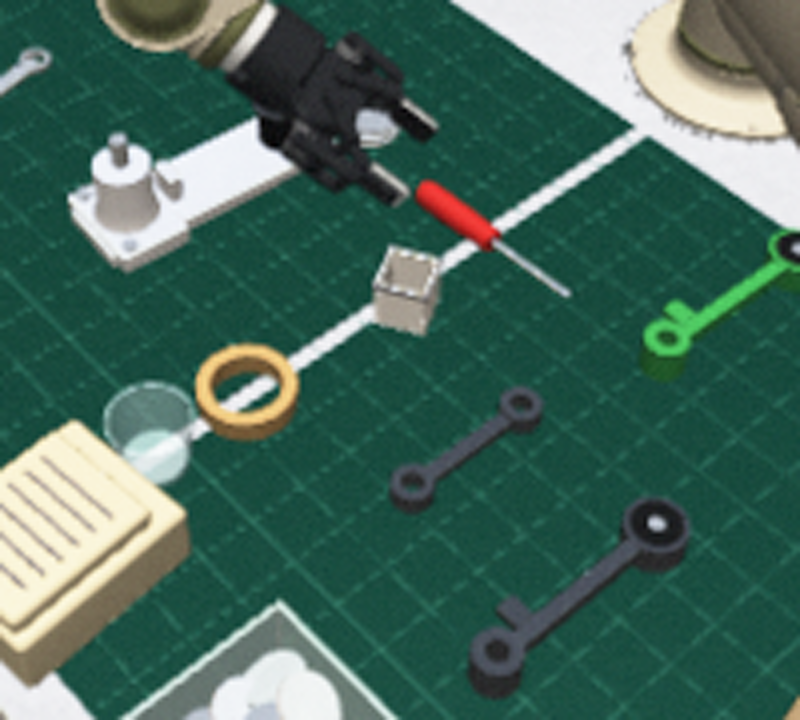

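View pics/w10.png

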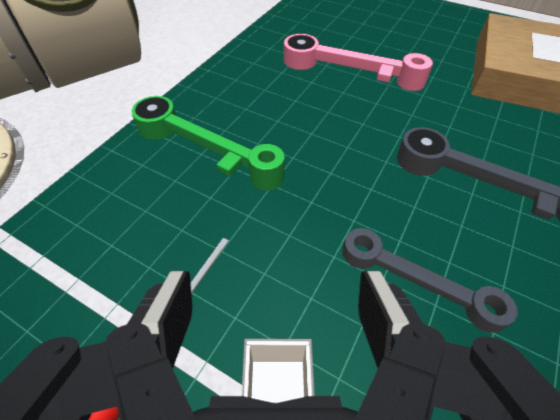

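Run:
```python
from h import *
from plan import *
a=cv2.imread("pics/top0.png");c=env.camera_info("top")
h=onz(c,169.2,160.8,.036);d=onz(c,166.0,221,.03);print(h,d,np.linalg.norm((h-d)[:2]))
p0,R0,q0=cur()
R=frame(0,90,1);p1=np.array([.54,.315,.25]);delta(p0,R0,p1,R);track(p0,R0,p1,R,q0)
```

```text
[0.66986594 0.31734891 0.036     ] [0.49908693 0.32084277 0.03      ] 0.17081474301052713
dp cm [ 6.61 28.78  8.29] rv [-0.502 -0.886  0.964] deg 80.3 alt [ 1.749  3.084 -3.355] minrows 11.88
 -> [ 19.4  29.   59.3   0.   91.7 -70.6]
```

Emit:
{"method": "play_rows", "body": {
  "travel": [
    [0.55,2.3,0.7],
    [0.55,2.3,0.7],
    [0.55,2.3,0.7],
    [0.55,2.3,0.7],
    [0.55,2.3,0.7],
    [0.55,2.3,0.7],
    [0.55,2.3,0.7],
    [0.55,2.3,0.7],
    [0.55,2.3,0.7],
    [0.55,2.3,0.7],
    [0.55,2.3,0.7],
    [0.55,2.3,0.7]
  ],
  "rotation": [
    [-0.042,-0.074,0.08],
    [-0.042,-0.074,0.08],
    [-0.042,-0.074,0.08],
    [-0.042,-0.074,0.08],
    [-0.042,-0.074,0.08],
    [-0.042,-0.074,0.08],
    [-0.042,-0.074,0.08],
    [-0.042,-0.074,0.08],
    [-0.042,-0.074,0.08],
    [-0.042,-0.074,0.08],
    [-0.042,-0.074,0.08],
    [-0.042,-0.074,0.08]
  ],
  "claw": [5,5,5,5,5,5,5,5,5,5,5,5]
}}

```text
time_s: 21.25
position: [0.5403, 0.3101, 0.237]
tool_rot: [[0.016, -0.025, 1.0], [-0.023, 0.999, 0.025], [-1.0, -0.023, 0.015]]
ft_force: [0.8, -0.3, -0.2]
grip_width: 0.0499
```

Run:
```python
from h import *
from plan import *
from lg import log
snap("top","t11"); log()
p0,R0,q0=cur()
R=frame(0,90,1);p1=np.array([.54,.315,.25]);delta(p0,R0,p1,R)
c,im=snap("wrist","w11");np.savez("w11.npz",eye=c["eye"],rot=c["rotation"])
```

```text
t 21.3 q [ 20.1  29.1  61.1  -1.6  89.1 -71.9] p [0.5392 0.315  0.2383] g 0.0501 F [-4.5  3.9  0.5]
[[ 0.022 -0.035  0.999]
 [-0.022  0.999  0.035]
 [-1.    -0.023  0.021]]
dp cm [ 0.08 -0.    1.17] rv [ 0.022  0.021 -0.035] deg 2.7 alt None minrows 0.4
```

View pics/w11.png

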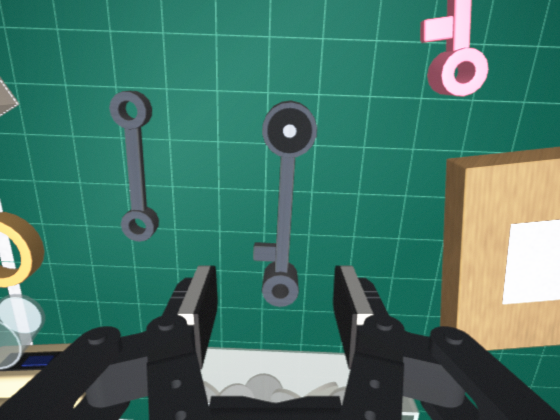

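View pics/t11.png

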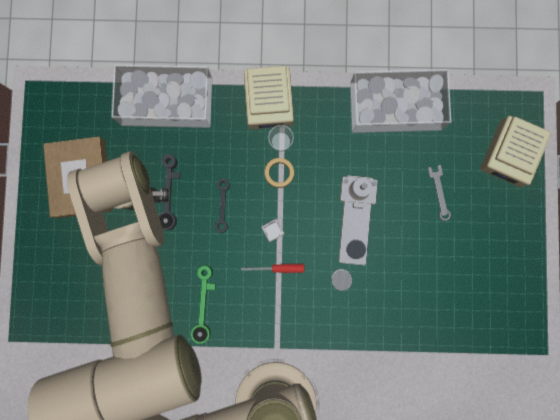

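Run:
```python
from h import *
im=cv2.imread("pics/w11.png");crop(im,230,90,330,310,2.7,"w11c")
im=cv2.imread("pics/w11.png")
c=env.camera_info("wrist");print(np.load("w11.npz")["eye"],c["eye"])
d=onz(c,289.5,131,.03);h=onz(c,280.3,290.5,.036)
print(d,h,np.linalg.norm((h-d)[:2]))
g=cv2.cvtColor(im,cv2.COLOR_BGR2GRAY)
b=im.astype(int);k=((b[...,1]-b[...,2])<12).astype(np.uint8)*255
for box,z in [((255,95,325,163),.03)]:
    x0,y0,x1,y1=box;m=np.zeros_like(k);m[y0:y1,x0:x1]=k[y0:y1,x0:x1]
    cs,_=cv2.findContours(m,cv2.RETR_EXTERNAL,cv2.CHAIN_APPROX_NONE);ct=max(cs,key=cv2.contourArea);print(cv2.fitEllipse(ct))
# bar edges at rows
for r in range(160,240,10):
    row=k[r,265:310];xs=np.where(row>0)[0]+265;u=(xs.min()+xs.max())/2;print(r,xs.min(),xs.max(),onz(c,u,r,.028).round(4))
```

```text
[0.45437017 0.3155192  0.3795469 ] [0.45485783 0.31365954 0.37928529]
[0.50037755 0.32063572 0.03      ] [0.66843782 0.31791256 0.036     ] 0.16808232465382963
((289.0394287109375, 130.2617950439453), (50.903602600097656, 58.36249923706055), 2.280055522918701)
160 282 293 [0.5283 0.3199 0.028 ]
170 281 293 [0.5382 0.3199 0.028 ]
180 281 292 [0.5483 0.3198 0.028 ]
190 281 291 [0.5586 0.3197 0.028 ]
200 280 291 [0.569  0.3196 0.028 ]
210 279 290 [0.5797 0.319  0.028 ]
220 278 289 [0.5906 0.3184 0.028 ]
230 278 289 [0.6016 0.3188 0.028 ]
```

View pics/w11c.png

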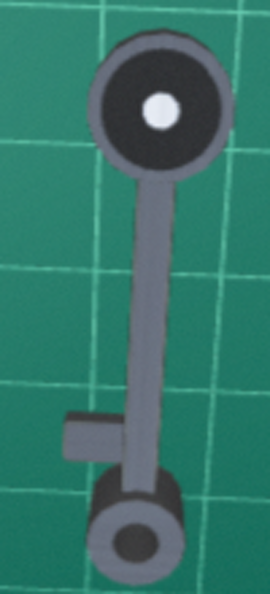

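```bash
cat > st7.py <<'E'
from plan import *
from lg import log
import sys
log()
p0,R0,q0=cur()
z=float(sys.argv[1])
R=frame(-1,90,1);p1=np.array([.5695,.3205,z]);delta(p0,R0,p1,R);track(p0,R0,p1,R,q0)
E
python3 st7.py .06
```

```text
t 21.35 q [ 19.9  29.1  61.2  -1.4  89.3 -71.8] p [0.5387 0.3129 0.2375] g 0.0501 F [-0.2 -0.1  0.4]
[[ 0.015 -0.028  0.999]
 [-0.02   0.999  0.029]
 [-1.    -0.021  0.015]]
dp cm [  3.08   0.76 -17.75] rv [ 0.021  0.015 -0.046] deg 3.0 alt None minrows 4.51
 -> [ 19.   40.7  69.8   0.   69.5 -70. ]
```

Emit:
{"method": "play_rows", "body": {
  "travel": [
    [0.6,0.15,-2.5],
    [0.6,0.15,-3.8],
    [0.6,0.15,-3.9],
    [0.6,0.15,-3.9],
    [0.6,0.15,-3],
    [0.1,0,-0.7],
    [0,0,0]
  ],
  "rotation": [
    [0.004,0.003,-0.01],
    [0.004,0.003,-0.01],
    [0.004,0.003,-0.01],
    [0.004,0.003,-0.01],
    [0.004,0.003,-0.01],
    [0,0,0],
    [0,0,0]
  ],
  "claw": [5,5,5,5,5,5,5]
}}

```text
time_s: 21.93
position: [0.5661, 0.3182, 0.0444]
tool_rot: [[-0.015, 0.025, 1.0], [-0.003, 1.0, -0.025], [-1.0, -0.003, -0.015]]
ft_force: [0.4, -0.6, -0.4]
grip_width: 0.0497
```

```bash
python3 st7.py .006; python3 -c "
from h import *
snap('wrist','w12')"
```

```text
t 21.93 q [ 18.9  41.7  70.7   0.1  68.4 -69.7] p [0.5661 0.3182 0.0444] g 0.0497 F [ 0.4 -0.6 -0.4]
[[-0.015  0.025  1.   ]
 [-0.003  1.    -0.025]
 [-1.    -0.003 -0.015]]
dp cm [ 0.34  0.23 -3.84] rv [ 0.003 -0.015  0.008] deg 1.0 alt None minrows 0.97
 -> [ 19.   44.4  72.3  -0.   63.2 -70. ]
```

View pics/w12.png

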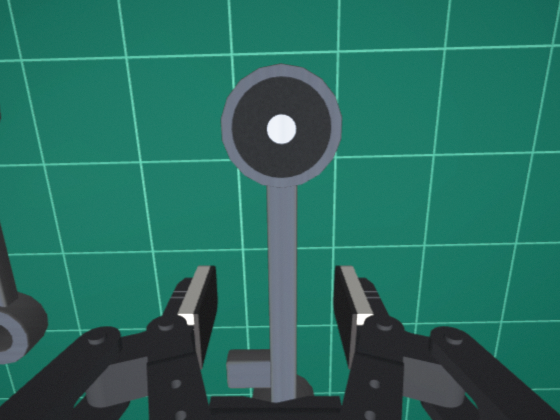

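Emit:
{"method": "play_rows", "body": {
  "travel": [
    [0.2,0.15,-1.6],
    [0.15,0.1,-1.5],
    [0,0,-0.3],
    [0,0,0]
  ],
  "rotation": [
    [0.002,-0.008,0.004],
    [0.001,-0.007,0.004],
    [0,0,0],
    [0,0,0]
  ],
  "claw": [5,5,5,5]
}}

```text
time_s: 22.32
position: [0.5723, 0.3209, 0.0174]
tool_rot: [[0.01, 0.018, 1.0], [0.003, 1.0, -0.018], [-1.0, 0.003, 0.01]]
ft_force: [0.3, -0.2, 0.9]
grip_width: 0.0499
```

```bash
python3 st7.py .006; python3 -c "
from h import *
c=env.camera_info('wrist')
c,im=snap('wrist','w13')
b=im.astype(int)
m=((b.min(2)>200)).astype(np.uint8)*255;m[200:]=0
cs,_=cv2.findContours(m,cv2.RETR_EXTERNAL,cv2.CHAIN_APPROX_NONE)
for k in cs:
  if cv2.contourArea(k)>100: M=cv2.moments(k);u,v=M['m10']/M['m00'],M['m01']/M['m00'];print(u,v,onz(c,u,v,.03))
"
```

```text
t 22.32 q [ 19.   43.6  71.9  -0.   63.9 -70. ] p [0.5723 0.3209 0.0174] g 0.0499 F [ 0.3 -0.2  0.9]
[[ 0.01   0.018  1.   ]
 [ 0.003  1.    -0.018]
 [-1.     0.003  0.01 ]]
dp cm [-0.28 -0.04 -1.14] rv [-0.003  0.01   0.   ] deg 0.6 alt None minrows 0.29
 -> [ 19.   44.4  72.3  -0.   63.2 -70. ]
275.7792349726776 119.26502732240438 [0.50151711 0.32223217 0.03      ]
```

Emit:
{"method": "play_rows", "body": {
  "travel": [
    [-0.15,0,-0.6],
    [0,0,-0.5],
    [0,0,0]
  ],
  "rotation": [
    [0,0.01,0],
    [0,0,0],
    [0,0,0]
  ],
  "claw": [5,5,5]
}}

```text
time_s: 22.62
position: [0.5722, 0.3214, 0.0103]
tool_rot: [[0.005, 0.018, 1.0], [0.005, 1.0, -0.018], [-1.0, 0.005, 0.005]]
ft_force: [0.3, 0.2, -0.5]
grip_width: 0.0501
```

Emit:
{"method": "play_rows", "body": {
  "travel": [
    [-0.15,-0.05,-0.4],
    [0,0,-0.25],
    [0,0,0],
    [0,0,0]
  ],
  "rotation": [
    [0,0.005,0],
    [0,0,0],
    [0,0,0],
    [0,0,0]
  ],
  "claw": [5,5,5,5]
}}

```text
time_s: 22.95
position: [0.5708, 0.3209, 0.004]
tool_rot: [[0.0, 0.018, 1.0], [0.006, 1.0, -0.018], [-1.0, 0.006, -0.0]]
ft_force: [-0.2, 0.4, 0.6]
grip_width: 0.0502
```

Emit:
{"method": "play_rows", "body": {
  "travel": [
    [0,0,0],
    [0,0,0],
    [0,0,0],
    [0,0,0],
    [0,0,0],
    [0,0,0],
    [0,0,0],
    [0,0,0],
    [0,0,0]
  ],
  "rotation": [
    [0,0,0],
    [0,0,0],
    [0,0,0],
    [0,0,0],
    [0,0,0],
    [0,0,0],
    [0,0,0],
    [0,0,0],
    [0,0,0]
  ],
  "claw": [0.5,0.5,0.5,0.5,0.5,0.5,0.5,0.5,0.5],
  "squeeze": 110
}}

```text
time_s: 23.7
position: [0.5709, 0.3212, 0.0044]
tool_rot: [[0.001, 0.017, 1.0], [0.006, 1.0, -0.017], [-1.0, 0.006, 0.001]]
ft_force: [0.3, 0.6, 0.3]
grip_width: 0.0117
```

```bash
python3 -c "
from lg import log
log()
from h import *
c,im=snap('wrist','w14')
b=im.astype(int)
m=((b.min(2)>200)).astype(np.uint8)*255;m[200:]=0
cs,_=cv2.findContours(m,cv2.RETR_EXTERNAL,cv2.CHAIN_APPROX_NONE)
for k in cs:
  if cv2.contourArea(k)>100: M=cv2.moments(k);u,v=M['m10']/M['m00'],M['m01']/M['m00'];print(u,v,onz(c,u,v,.03))
"
```

```text
t 23.7 q [ 18.9  44.6  72.3   0.3  63.  -70.3] p [0.5709 0.3212 0.0044] g 0.0117 F [0.3 0.6 0.3]
[[ 0.001  0.017  1.   ]
 [ 0.006  1.    -0.017]
 [-1.     0.006  0.001]]
274.11727842435096 126.97806624888094 [0.50157692 0.32185963 0.03      ]
```

View pics/w14.png

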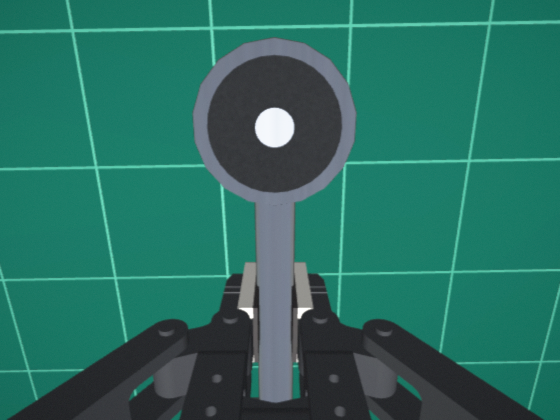

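Emit:
{"method": "play_rows", "body": {
  "travel": [
    [0,0,1],
    [0,0,2],
    [0,0,3],
    [0,0,3],
    [0,0,3],
    [0,0,3],
    [0,0,2.5],
    [0,0,1],
    [0,0,0],
    [0,0,0]
  ],
  "rotation": [
    [0,0,0],
    [0,0,0],
    [0,0,0],
    [0,0,0],
    [0,0,0],
    [0,0,0],
    [0,0,0],
    [0,0,0],
    [0,0,0],
    [0,0,0]
  ],
  "claw": [0.5,0.5,0.5,0.5,0.5,0.5,0.5,0.5,0.5,0.5]
}}

```text
time_s: 24.58
position: [0.5624, 0.3182, 0.1919]
tool_rot: [[-0.023, 0.019, 1.0], [-0.001, 1.0, -0.019], [-1.0, -0.001, -0.023]]
ft_force: [-0.5, 0.2, -6.8]
grip_width: 0.0119
```

```bash
cat > die.py <<'E'
from h import *
from plan import cur
def die(fn):
    p,R,q=cur()
    c,im=snap('wrist',fn);b=im.astype(int)
    m=((b.min(2)>200)).astype(np.uint8)*255;m[200:]=0;m[:,:220]=0;m[:,330:]=0
    cs,_=cv2.findContours(m,cv2.RETR_EXTERNAL,cv2.CHAIN_APPROX_NONE)
    k=max(cs,key=cv2.contourArea);M=cv2.moments(k);return M['m10']/M['m00'],M['m01']/M['m00'],cv2.contourArea(k)
E
python3 -c "
from die import *
from lg import log
log(); print(die('w15')); print(env.observe()['wrist_torque'])
c,im=snap('scene','s15')"
```

```text
t 24.58 q [ 18.9  33.7  60.4   0.4  87.2 -70.1] p [0.5624 0.3182 0.1919] g 0.0119 F [-0.5  0.2 -6.8]
[[-0.023  0.019  1.   ]
 [-0.001  1.    -0.019]
 [-1.    -0.001 -0.023]]
(274.4622383985441, 127.13694267515923, 1099.0)
[ 0.04811642 -0.04711847 -0.04287042]
```

View pics/w15.png

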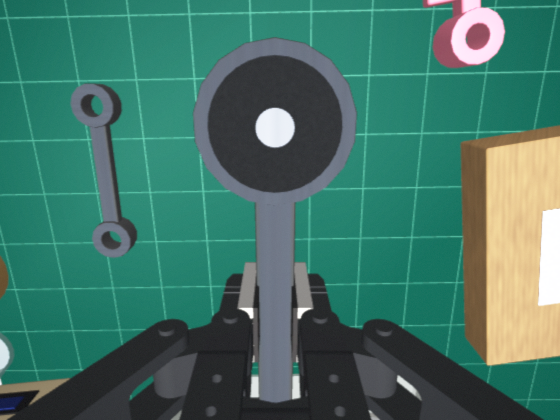

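View pics/s15.png

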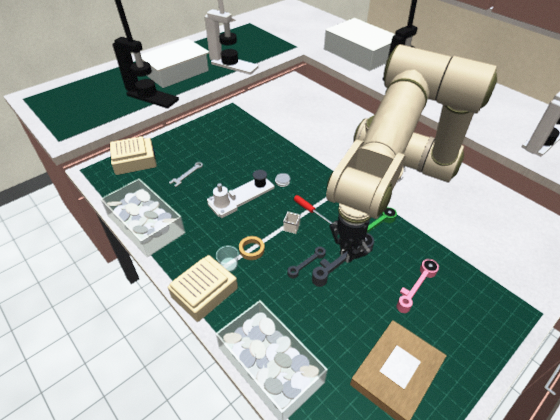

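Run:
```python
from h import *
s=cv2.imread("pics/s15.png");crop(s,200,160,300,225,8,"s15c")
t=cv2.imread("pics/top0.png");crop(t,335,170,385,270,6,"t0c")
print(s.shape)
```

```text
(420, 560, 3)
```

View pics/s15c.png

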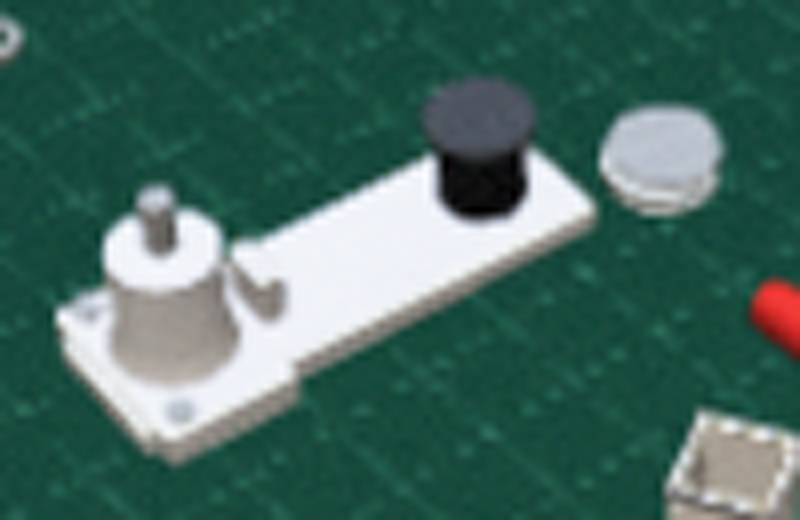

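View pics/t0c.png

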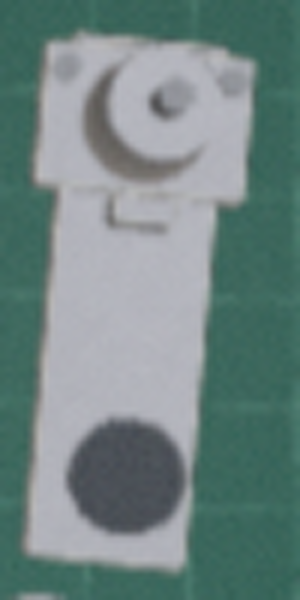

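Run:
```python
from h import *
t=env.camera_info("top");s=env.camera_info("scene")
for nm,a,b,z in [("sp",(364.6,185.4),(219.1,183.7),.11),("seat",(355.8,248.9),(259.7,174.2),.068)]:
    print(nm,onz(t,*a,z).round(4),onz(s,*b,z).round(4))
from plan import *
p0,R0,q0=cur()
Rg=np.array([[.001,.017,1],[.006,1,-.017],[-1,.006,.001]])
R=rz(-4)@Rg; p1=np.array([.5,-.08,.28]);delta(p0,R0,p1,R);track(p0,R0,p1,R,q0)
```

```text
sp [ 0.601  -0.2244  0.11  ] [ 0.6018 -0.223   0.11  ]
seat [ 0.4323 -0.2091  0.068 ] [ 0.4347 -0.2061  0.068 ]
dp cm [ -6.23 -39.82   8.91] rv [ 0.007 -0.025 -0.068] deg 4.2 alt None minrows 10.32
 -> [ -22.7   15.5   75.6    0.3   88.9 -107.7]
```

Emit:
{"method": "play_rows", "body": {
  "travel": [
    [-0.3,-1.5,0.8],
    [-0.5,-2.5,1.0],
    [-0.6,-3.6,1.0],
    [-0.6,-3.8,1.0],
    [-0.6,-3.9,1.0],
    [-0.6,-3.9,1.0],
    [-0.6,-3.9,0.8],
    [-0.6,-3.9,0.8],
    [-0.6,-3.8,0.8],
    [-0.5,-3.6,0.5],
    [-0.5,-2.5,0],
    [-0.2,-1.5,0]
  ],
  "rotation": [
    [0,-0.002,-0.006],
    [0,-0.002,-0.006],
    [0,-0.002,-0.006],
    [0,-0.002,-0.006],
    [0,-0.002,-0.006],
    [0,-0.002,-0.006],
    [0,-0.002,-0.006],
    [0,-0.002,-0.006],
    [0,-0.002,-0.006],
    [0,-0.002,-0.006],
    [0,-0.002,-0.006],
    [0,-0.002,-0.006]
  ],
  "claw": [0.5,0.5,0.5,0.5,0.5,0.5,0.5,0.5,0.5,0.5,0.5,0.5]
}}

```text
time_s: 25.68
position: [0.4858, -0.0807, 0.2658]
tool_rot: [[-0.03, 0.09, 0.996], [-0.002, 0.996, -0.09], [-1.0, -0.005, -0.029]]
ft_force: [1.2, -0.2, -6.3]
grip_width: 0.0117
```

Emit:
{"method": "play_rows", "body": {
  "travel": [
    [0,0,0],
    [0,0,0],
    [0,0,0]
  ],
  "rotation": [
    [0,0,0],
    [0,0,0],
    [0,0,0]
  ],
  "claw": [0.5,0.5,0.5]
}}

```text
time_s: 25.93
position: [0.4835, -0.0845, 0.2636]
tool_rot: [[-0.035, 0.097, 0.995], [-0.001, 0.995, -0.097], [-0.999, -0.004, -0.034]]
ft_force: [-0.8, 0.3, -5.6]
grip_width: 0.0122
```

```bash
python3 -c "
from die import *
from lg import log
log(); print(die('w16')); c=env.camera_info('wrist'); np.savez('w16.npz',**c)
print(proj(c,(.6013,-.2237,.11)),proj(c,(.4335,-.2077,.068)))"
```

```text
t 25.93 q [ -23.3   15.4   78.6   -0.8   87.8 -107.7] p [ 0.4835 -0.0845  0.2636] g 0.0122 F [-0.8  0.3 -5.6]
[[-0.035  0.097  0.995]
 [-0.001  0.995 -0.097]
 [-0.999 -0.004 -0.034]]Traceback (most recent call last):
  File "<string>", line 4, in <module>
    log(); print(die('w16')); c=env.camera_info('wrist'); np.savez('w16.npz',**c)
                 ~~~^^^^^^^
  File "die.py", line 8, in die
    k=max(cs,key=cv2.contourArea);M=cv2.moments(k);return M['m10']/M['m00'],M['m01']/M['m00'],cv2.contourArea(k)
ValueError: max() iterable argument is empty
```

View pics/w16.png

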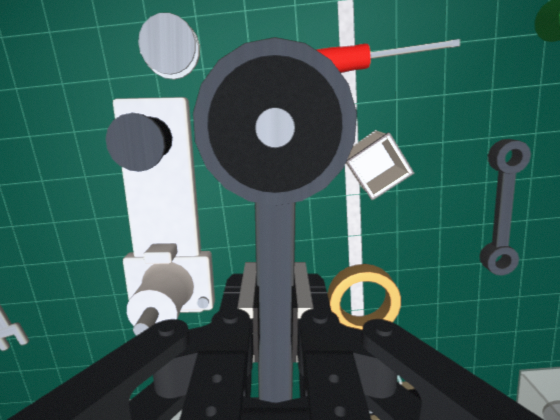

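```bash
python3 -c "
from h import *
c=env.camera_info('wrist')
print(proj(c,(.6013,-.2237,.11)),proj(c,(.4335,-.2077,.068)),onz(c,138,141.5,.068))
im=cv2.imread('pics/w16.png');crop(im,95,90,225,350,2.3,'w16c')"
```

```text
(np.float64(140.30190403302763), np.float64(328.88602836452696)) (np.float64(137.68097285584534), np.float64(143.0265727019327)) [ 0.43215606 -0.20712883  0.068     ]
```

View pics/w16c.png

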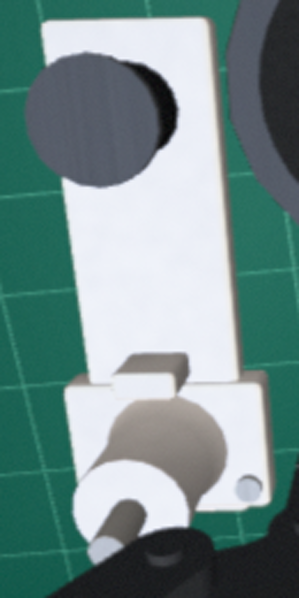

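```bash
cat > st8.py <<'E'
from plan import *
from lg import log
import sys
log()
p0,R0,q0=cur()
Rg=np.array([[.001,.017,1],[.006,1,-.017],[-1,.006,.001]]);Rg=Ro.from_matrix(Rg).as_matrix()
pg=np.array([.5709,.3212,.0044]);bal=np.array([.5712,.3212,.019]);off=Rg.T@(bal-pg)
Rs=R0@Rg.T@rz(179)  # swing frame now
b=p0+R0@off
print("bal",b.round(4),"hub",(b+Rs@[-.1,0,-.019]).round(4),"die",(b+Rs@[.07,0,-.019]).round(4),"tilt",np.degrees(np.arccos(Rs[2,2])).round(2))
S=np.array([.601,-.2237]);T=np.array([.433,-.2075])
print("hub err mm",((b+Rs@[-.1,0,-.019])[:2]-S)*1e3,"die err",((b+Rs@[.07,0,-.019])[:2]-T)*1e3)
R=rz(174.5-179)@Rg
z=float(sys.argv[1]);tb=np.array([.502,-.2141,z]);p1=tb-R@off
delta(p0,R0,p1,R);track(p0,R0,p1,R,q0)
E
python3 st8.py .25
```

```text
t 25.98 q [ -23.3   15.4   78.6   -0.8   87.8 -107.7] p [ 0.4835 -0.0841  0.2636] g 0.0118 F [ 0.3 -0.6 -6.4]
[[-0.035  0.096  0.995]
 [-0.001  0.995 -0.096]
 [-0.999 -0.004 -0.034]]
bal [ 0.4843 -0.0841  0.2782] hub [ 0.5831 -0.0939  0.2556] die [ 0.414  -0.0774  0.2617] tilt 2.11
hub err mm [-17.88853643 129.81240254] die err [-18.98107296 130.08737699]
dp cm [  1.82 -12.99  -2.82] rv [ 0.007 -0.036  0.001] deg 2.1 alt None minrows 3.35
 -> [ -35.7   21.2   74.6    0.3   84.3 -120.3]
```

Emit:
{"method": "play_rows", "body": {
  "travel": [
    [0.3,-1.5,-0.2],
    [0.4,-2.5,-0.3],
    [0.4,-3,-0.3],
    [0.4,-3,-0.3],
    [0.3,-2,-0.2],
    [0.1,-0.8,0],
    [0,0,0],
    [0,0,0]
  ],
  "rotation": [
    [0.001,-0.007,0],
    [0.001,-0.007,0],
    [0.001,-0.007,0],
    [0.001,-0.007,0],
    [0.001,-0.006,0],
    [0,0,0],
    [0,0,0],
    [0,0,0]
  ],
  "claw": [0.5,0.5,0.5,0.5,0.5,0.5,0.5,0.5]
}}

```text
time_s: 26.65
position: [0.5039, -0.2082, 0.2476]
tool_rot: [[-0.004, 0.082, 0.997], [0.009, 0.997, -0.082], [-1.0, 0.009, -0.004]]
ft_force: [-0.4, 0.7, -6.8]
grip_width: 0.0118
```

```bash
python3 st8.py .169
```

```text
t 26.65 q [ -35.    20.9   73.1    0.3   86.5 -120.4] p [ 0.5039 -0.2082  0.2476] g 0.0118 F [-0.4  0.7 -6.8]
[[-0.004  0.082  0.997]
 [ 0.009  0.997 -0.082]
 [-1.     0.009 -0.004]]
bal [ 0.5043 -0.2082  0.2622] hub [ 0.6038 -0.2164  0.2427] die [ 0.4344 -0.2024  0.2436] tilt 0.36
hub err mm [2.84355909 7.32455744] die err [1.41924049 5.07275729]
dp cm [-0.22 -0.59 -9.32] rv [-0.004 -0.005 -0.014] deg 0.9 alt None minrows 2.34
 -> [ -35.7   25.3   82.2    0.3   72.6 -120.3]
```

Lower gently in stages, watching drift.

Emit:
{"method": "play_rows", "body": {
  "travel": [
    [-0.1,-0.3,-0.6],
    [-0.1,-0.3,-1.2],
    [0,0,-1.5],
    [0,0,-1.5],
    [0,0,-1.2],
    [0,0,-0.6],
    [0,0,0],
    [0,0,0]
  ],
  "rotation": [
    [-0.002,-0.002,-0.007],
    [-0.002,-0.002,-0.007],
    [0,0,0],
    [0,0,0],
    [0,0,0],
    [0,0,0],
    [0,0,0],
    [0,0,0]
  ],
  "claw": [0.5,0.5,0.5,0.5,0.5,0.5,0.5,0.5]
}}

```text
time_s: 27.32
position: [0.5018, -0.2044, 0.1792]
tool_rot: [[0.002, 0.087, 0.996], [0.006, 0.996, -0.087], [-1.0, 0.006, 0.001]]
ft_force: [0.7, -0.1, -6.4]
grip_width: 0.0118
```

```bash
python3 st8.py .169
```

```text
t 27.32 q [ -34.9   23.5   80.7    0.3   75.9 -120. ] p [ 0.5018 -0.2044  0.1792] g 0.0118 F [ 0.7 -0.1 -6.4]
[[ 0.002  0.087  0.996]
 [ 0.006  0.996 -0.087]
 [-1.     0.006  0.001]]
bal [ 0.5021 -0.2045  0.1938] hub [ 0.6017 -0.2132  0.1748] die [ 0.4323 -0.1983  0.1747] tilt 0.02
hub err mm [ 0.68155764 10.50630532] die err [-0.66788314  9.16442604]
dp cm [-0.01 -0.96 -2.48] rv [ 0.     0.    -0.008] deg 0.5 alt None minrows 0.66
 -> [ -35.7   25.3   82.2    0.3   72.6 -120.3]
```

Emit:
{"method": "play_rows", "body": {
  "travel": [
    [0,-0.4,-0.5],
    [0,-0.5,-0.8],
    [0,-0.4,-0.7],
    [0,0,-0.3],
    [0,0,0],
    [0,0,0]
  ],
  "rotation": [
    [0,0,-0.004],
    [0,0,-0.004],
    [0,0,0],
    [0,0,0],
    [0,0,0],
    [0,0,0]
  ],
  "claw": [0.5,0.5,0.5,0.5,0.5,0.5]
}}

```text
time_s: 27.82
position: [0.5026, -0.2191, 0.1558]
tool_rot: [[0.005, 0.095, 0.995], [0.003, 0.995, -0.096], [-1.0, 0.004, 0.005]]
ft_force: [0.5, 0.7, -5.9]
grip_width: 0.0118
```

```bash
python3 st8.py .169
```

```text
t 27.82 q [ -36.1   25.4   81.9    0.3   72.7 -120.7] p [ 0.5026 -0.2191  0.1558] g 0.0118 F [ 0.5  0.7 -5.9]
[[ 0.005  0.095  0.995]
 [ 0.003  0.995 -0.096]
 [-1.     0.004  0.005]]
bal [ 0.5028 -0.2191  0.1704] hub [ 0.6024 -0.2287  0.1518] die [ 0.4332 -0.2124  0.1511] tilt 0.25
hub err mm [ 1.42791641 -5.03014731] die err [ 0.21360239 -4.9178746 ]
dp cm [-0.09  0.5  -0.14] rv [0.003 0.004 0.   ] deg 0.3 alt None minrows 0.13
 -> [ -35.7   25.3   82.2    0.3   72.6 -120.3]
```

Emit:
{"method": "play_rows", "body": {
  "travel": [
    [-0.05,0.3,0],
    [-0.05,0.3,0],
    [0,0,0],
    [0,0,0],
    [0,0,0]
  ],
  "rotation": [
    [0.001,0.002,0],
    [0.001,0.002,0],
    [0,0,0],
    [0,0,0],
    [0,0,0]
  ],
  "claw": [0.5,0.5,0.5,0.5,0.5]
}}

```text
time_s: 28.23
position: [0.5017, -0.2123, 0.1565]
tool_rot: [[0.002, 0.095, 0.995], [0.005, 0.995, -0.095], [-1.0, 0.005, 0.001]]
ft_force: [-0.3, -0.7, -6.9]
grip_width: 0.0116
```

```bash
python3 st8.py .169; python3 -c "
from h import *
snap('wrist','w20');c,im=snap('scene','s20');crop(im,180,120,330,240,5,'s20c');c,im=snap('top','t20')"
```

```text
t 28.23 q [ -35.5   25.1   82.2    0.3   72.8 -120.2] p [ 0.5017 -0.2123  0.1565] g 0.0116 F [-0.3 -0.7 -6.9]
[[ 0.002  0.095  0.995]
 [ 0.005  0.995 -0.095]
 [-1.     0.005  0.001]]
bal [ 0.502  -0.2123  0.1711] hub [ 0.6016 -0.2219  0.1521] die [ 0.4324 -0.2056  0.1521] tilt 0.05
hub err mm [0.56845664 1.80242742] die err [-0.64989887  1.88570113]
dp cm [-0.   -0.18 -0.21] rv [ 0.001  0.    -0.   ] deg 0.1 alt None minrows 0.07
 -> [ -35.7   25.3   82.2    0.3   72.6 -120.3]
```

View pics/w20.png

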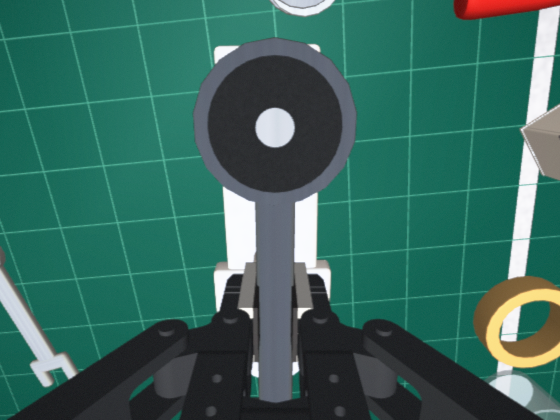

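View pics/s20c.png

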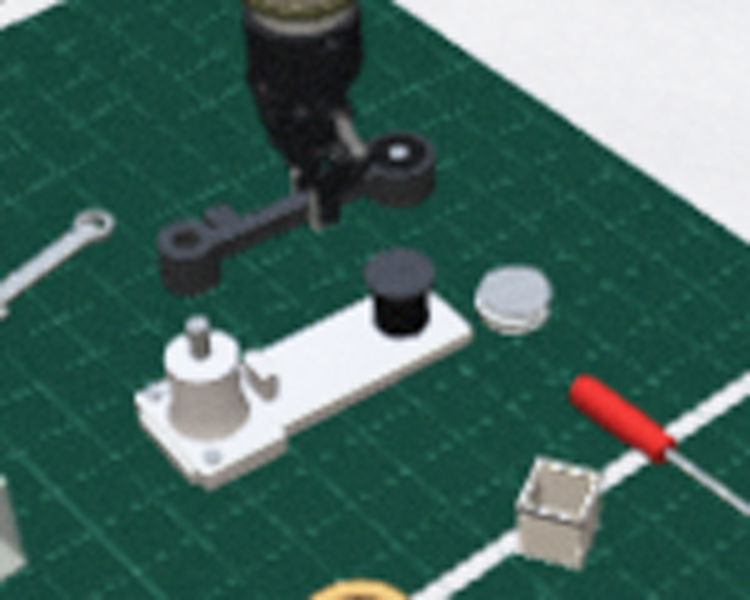

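View pics/t20.png

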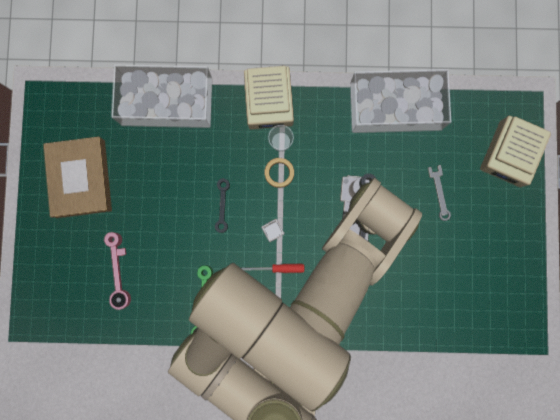

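```bash
python3 -c "
from h import *
s=env.camera_info('scene')
print(onz(s,217.0,167.2,.188),onz(s,180+397/5-.4,120+152/5-.4,.182)); o=env.observe();print(o['qvel'].round(3),o['position'],o['grip_width'])"
```

```text
[ 0.60329825 -0.21946516  0.188     ] [ 0.43478264 -0.20468688  0.182     ]
[-0.127  0.208  0.038 -0.005 -0.074  0.017] [ 0.50169778 -0.21245812  0.15644748] 0.01188325372401761
```

Emit:
{"method": "play_rows", "body": {
  "travel": [
    [0,-0.25,0],
    [0,0,0],
    [0,0,0],
    [0,0,0],
    [0,0,0],
    [0,0,0]
  ],
  "rotation": [
    [0,0,0],
    [0,0,0],
    [0,0,0],
    [0,0,0],
    [0,0,0],
    [0,0,0]
  ],
  "claw": [0.5,0.5,0.5,0.5,0.5,0.5]
}}

```text
time_s: 28.88
position: [0.5017, -0.2156, 0.1564]
tool_rot: [[0.002, 0.096, 0.995], [0.005, 0.995, -0.096], [-1.0, 0.005, 0.001]]
ft_force: [-0.4, -0.1, -6.5]
grip_width: 0.0118
```

```bash
python3 st8.py .169 | sed -n '5,6p'; python3 -c "
from rig import env
env.get_image('top');o=env.observe();print(o['position'],o['qvel'].round(3),o['ft_force']);env.close_job()"
```

```text
bal [ 0.502  -0.2156  0.171 ] hub [ 0.6015 -0.2252  0.1521] die [ 0.4323 -0.2088  0.152 ] tilt 0.06
hub err mm [ 0.53211618 -1.52001209] die err [-0.67695749 -1.34056247]
[ 0.50169827 -0.21553553  0.15642884] [ 0.038  0.029 -0.082  0.068  0.007  0.043] [ 0.72470111 -0.42613959 -6.42399069]
the job is handed in; nothing more can be done
```

The cup now stands mouth-up on the bench. The swing arm is held level over the press, and I handed the job in at about 29 s, within the 72 s limit.

**Cup:** I turned it in two grasps. I laid it on a flat side, re-gripped it, stood it mouth-up at about (0.483, 0.021) and let go. The scene and top pictures at the end still show it upright.

**Swing arm:** I gripped it across the bar, about 1 mm from the balance point by the wrist camera. It did not shift in the fingers: the die stayed at the same wrist-camera pixels throughout the carry.

**Last checks before hand-in:**

| Check | Result | Limit |
|---|---|---|
| Hub off the spindle axis | about 2 mm | 12 mm |
| Die off the seat axis | about 2 mm | 20 mm |
| Tilt | about 0.1° | about 7° |
| Hub underside above spindle top | about 42 mm | 15–75 mm |

- **Force and motion:** The arm was at rest. Vertical wrist force was about 6.5 N, which fits the arm's weight alone.
- **Camera agreement:** The hub and die figures come from the arm's measured pose. The top, scene and wrist views agreed on the spindle and seat to about 3 mm. Before the last small shift, the scene camera put the hub and die 1–3 mm further to +y and about 2 mm further to +x than the arm's pose did.
- **Other things:** In the last pictures the link, tape, pot and wrench look where they were, as do the screwdriver and shells. I judged that by eye, not by measurement.
- **Not checked after hand-in:** It gave no verdict, and I took no picture after the last small shift of about 3 mm.

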